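# Turn the clay cups mouth down on the drying bats

### The job

Set every clay cup that stands on the table mouth down on a white plaster drying bat of its own, well centred so that its whole rim rests on the plaster: turn over those that stand mouth up (the wooden cradle is there to lay one on its side while you change your grip), and carry over as they are those that already stand mouth down. One bat already has a dry cup on it: leave that one alone, set the others down gently, and do not disturb the glaze jars.

Things in the scene. Friction and masses are not known exactly. Their poses are not given: they have to be found in the camera images.
- cup_1: hollow clay cup, 62 mm tall, straight-sided, outside diameter 68 mm, wall 5 mm, 0.18 kg. Origin: on its axis at half height, 31 mm from either end; z runs from the closed base to the open mouth (z down = mouth down). Yaw does not matter. Stands mouth up on the table at the start.
- cup_2: hollow clay cup, 62 mm tall, straight-sided, outside diameter 68 mm, wall 5 mm, 0.18 kg. Origin: on its axis at half height, 31 mm from either end; z runs from the closed base to the open mouth (z down = mouth down). Yaw does not matter. Stands mouth up on the table at the start.
- cup_3: hollow clay cup, 62 mm tall, straight-sided, outside diameter 68 mm, wall 5 mm, 0.18 kg. Origin: on its axis at half height, 31 mm from either end; z runs from the closed base to the open mouth (z down = mouth down). Yaw does not matter. Stands mouth up on the table at the start. Absent in some starts.
- cup_4: hollow clay cup, 62 mm tall, straight-sided, outside diameter 68 mm, wall 5 mm, 0.18 kg. Origin: on its axis at half height, 31 mm from either end; z runs from the closed base to the open mouth (z down = mouth down). Yaw does not matter. Stands mouth down on the table at the start. Absent in some starts.
- cup_5: hollow clay cup, 62 mm tall, straight-sided, outside diameter 68 mm, wall 5 mm, 0.18 kg. Origin: on its axis at half height, 31 mm from either end; z runs from the closed base to the open mouth (z down = mouth down). Yaw does not matter. Stands mouth down on the table at the start. Absent in some starts.
- dry_a: dry cup of the same shape and axes as the others, already mouth down on one of the bats; to be left alone. Exactly one of dry_a and dry_b is present.
- dry_b: dry cup of the same shape and axes as the others, already mouth down on one of the bats; to be left alone. Exactly one of dry_a and dry_b is present.
- bat_0: fixed plaster drying bat, round disc of diameter 124 mm and 6 mm thick, flat on top. Origin: centre of its underside, on the table. The five bats change places from start to start; one carries the dry cup.
- bat_1: fixed plaster drying bat, round disc of diameter 124 mm and 6 mm thick, flat on top. Origin: centre of its underside, on the table. The five bats change places from start to start; one carries the dry cup.
- bat_2: fixed plaster drying bat, round disc of diameter 124 mm and 6 mm thick, flat on top. Origin: centre of its underside, on the table. The five bats change places from start to start; one carries the dry cup.
- bat_3: fixed plaster drying bat, round disc of diameter 124 mm and 6 mm thick, flat on top. Origin: centre of its underside, on the table. The five bats change places from start to start; one carries the dry cup.
- bat_4: fixed plaster drying bat, round disc of diameter 124 mm and 6 mm thick, flat on top. Origin: centre of its underside, on the table. The five bats change places from start to start; one carries the dry cup.
- cradle: fixed wooden cradle in which a cup can lie on its side without rolling. Base board 90 (x) x 136 (y) x 8 mm; two round rails, 12 mm thick, 132 long, run along its y at x = -27 and +27 mm, tops 20 mm above the table. A cup lying along y between them has its axis level, 43 mm above the table. Origin: centre of the underside
- jar_1: screw-top glaze jar, 62 mm diameter, 73 mm tall, a bystander ahead beyond the cradle; origin: centre of its underside
- jar_2: screw-top glaze jar, 62 mm diameter, 73 mm tall, a bystander ahead beyond the cradle; origin: centre of its underside
Things that resemble listed ones, but are neither listed nor needed, are in the scene too. What is shaped like the cup_4 but purple is not meant.

How it is judged:
By the outcome, as a careful person would: the job done as asked, in the order asked, and still so for the second after the job is handed in, with the robot touching nothing.
Of dry_a, dry_b only 1 to 1 are there at a start; the rules pass over those that are not, and their reading is None.
Of cup_3, cup_4, cup_5 only 1 to 2 are there at a start; the rules pass over those that are not, and their reading is None.
At some moment in a run one of cup_1, cup_2, cup_3, cup_4, cup_5 may be knocked a few centimetres aside while the robot is not near it.
It also fails if it takes over 210 s, if anything falls off the work surface, if the arm or the gripper's body presses on something with over 40 N, if the wrist force passes 120 N, or if a joint passes its speed limit or range.

### The arm

A 7-joint arm with a two-finger parallel gripper is mounted at the origin on the work surface; the furniture and walls round the work are solid. World frame = base frame: x ahead of the robot, y to its left, z up, the work surface at z = 0. Lengths are in m, angles in rad, forces in N, time in s.
With the tool pointing down it reaches from about 0.425 to 1.025 m from the base axis. Payload 3.6 kg.
Tool frame: the origin (TCP) lies where the fingers leave the gripper's body, on its centre line; the fingertips stand 73 mm ahead of it and the grasp point (between the pads) lies 54 mm ahead of it (ctrl.tips_ahead is the distance from the TCP to the fingertips, in m); z points along the fingers, y is the line along which they close (so a half turn about z gives the same grasp; the last joint's range is limited). The gripper opens to 85 mm and grips with 20 to 120 N. Pads are 22 mm wide; open, the fingers measure 114 mm over their backs; the gripper's body (76 mm by 85 mm) begins 54 mm behind the grasp point. The pads swing forward as they close: fully open they stand 13 mm farther back than shut.
Start: joints at [-1.413, 0.591, 0.048, 1.609, -0.033, 0.943, -0.034], TCP at [0.18, 0.702, 0.304] pointing down, gripper open.
Joint ranges: [-2.69, 2.69], [-0.47, 2.24], [-1.27, 1.36], [0.19, 2.51], [-1.53, 4.68], [0.08, 2.07], [-3.09, 3.09]. Speed limits (rad/s): [2.57, 2.57, 3.14, 3.14, 3.14, 3.14, 3.14].

### API

Orientations are given as a unit quaternion [w, x, y, z].
In Python, from bench import ctrl gives the robot as it stands.
- The arm moves only by the tool play_rows, never from a script. Its argument "deltas" is a list that holds one entry, the list of rows, each a list of 4 numbers: the shift along the tool's x, y, z in mm, then the turn about the tool's z in degrees. In form: [[[dx, dy, dz, twist], ...]]. A call has 1 to 8 rows; each row shifts and turns the commanded pose from where the row before left it, along the tool's axes as they then stand; what a row does not reach is not made up. A row lasts 1/10 s, in which the tool goes at most 50 mm and 8.59 degrees, less where a joint would pass 70% of its speed; a pose out of reach is approached as far as the arm can. A call is refused whole if a number of a shift passes 50 or a number of a turn 8.59, either way. A call with a gripper value outside its range is refused whole. "hand" is the opening in per cent of the stroke, from 0 (shut) to 100 (fully open), set as the call begins (left out, the last holds). The fingers move at their own pace and stop on an object; "newtons" is the grip in N (left out, the last holds). Time passes only in rows, so rows that do not move let the fingers close. It gives the time, the measured TCP pose, the force, the opening and the grip force at its end, in the units of the state.
- ctrl.read_state(): the state, without advancing time (a new reading comes with each control period).
- ctrl.read_camera(name): name is "side" or "top" or "wrist"; returns the picture (420x560x3 uint8, red, green, blue); there is no depth.
- ctrl.camera_info(name): a dict with "K" (3x3 intrinsics, pixels), "eye" and "rotation" of the camera in the world. Camera axes: x right, y down, z forward; pixel columns grow to the right and rows downward; lengths in m; the calibration is good to about 2 mm. A picture is of the moment at which its call begins: read the wrist's pose just before it. camera_info takes no time and is no camera call; for the wrist camera it gives the pose at the moment of the call.
- ctrl.job_done(): hands the job in; it is judged then, once.
The state is a dict: "clock": time; "joint_pos": joint angles; "joint_velocities": joint speeds; "joint_efforts": joint torques, N m; "tool_pos": TCP position; "eef_rot": TCP orientation; "contact_force": force on the tool from outside, world axes, zero at the start; "moment": the same for the moment, N m; "opening": finger opening in m; "grip_force": force on a finger pad.
Only numpy, scipy, OpenCV 4.12 (cv2) and the standard library are available. Lean on these libraries where they do the work, as an engineer would, in place of code of your own. Each camera call takes 0.05 s, during which the arm holds its last target. There are 200 camera calls.

## Working session

There is one attempt and no reset: what is moved stays moved. The work goes in short steps, Python scripts to look and compute and a tool call to move; the robot and the scene stay as the last step left them, time stands still between calls to the robot, and variables do not carry over. Pictures are saved under pics/ and viewed, at most 14 in all, crops included, and the job is handed in when it is done.

Besides the shell and the picture viewer there is one more tool, called after "Emit:" as a command line: name --argument value ..., lists and objects as JSON in quotes. play_rows: Moves the arm, as the interface text tells. Its arguments: {"type":"object","properties":{"deltas":{"type":"array","items":{"type":"array","items":{"type":"array","items":{"type":"number"}}}},"hand":{"type":"number"},"newtons":{"type":"number"}},"required":["deltas"]}

```bash
ls; mkdir -p pics
python3 - <<'E'
from bench import ctrl
import cv2
s=ctrl.read_state(); print(s)
for n in("top","side"):
    i=ctrl.camera_info(n); print(n,i)
    cv2.imwrite(f"pics/{n}0.png",ctrl.read_camera(n)[:,:,::-1])
print(ctrl.camera_info("wrist"))
E
```

```text
pics
{'clock': 0.0, 'joint_pos': array([-1.41351572,  0.5921293 ,  0.04832577,  1.60984435, -0.03333195,
        0.94269304, -0.03372149]), 'joint_velocities': array([ 7.27662019e-04,  9.22138656e-04,  1.30259971e-03, -6.34390063e-05,
       -5.31779805e-04, -2.30382257e-03, -1.10575585e-03]), 'joint_efforts': array([ 2.82659903e-04, -5.48689842e+01,  1.54663794e+00, -1.98124981e+01,
        9.36455384e-03,  8.75113823e-03,  1.32816808e-05]), 'tool_pos': array([0.1797435 , 0.70167177, 0.30272583]), 'eef_rot': array([-8.35287443e-05,  1.25052914e-01,  9.92149425e-01, -1.13100009e-03]), 'contact_force': array([0.76352583, 0.09941977, 0.08783957]), 'moment': array([-0.04441724, -0.03546951, -0.03906626]), 'grip_force': 0.0, 'opening': 0.08530783350175931}
top {'K': array([[491.95759627,   0.        , 282.30061481],
       [  0.        , 491.95759627, 207.93102851],
       [  0.        ,   0.        ,   1.        ]]), 'eye': array([0.37920822, 0.05612688, 1.61743471]), 'rotation': array([-0.03705989,  0.7139006 , -0.69790232,  0.04364467])}
side {'K': array([[439.47357745,   0.        , 279.03403579],
       [  0.        , 439.47357745, 209.01360698],
       [  0.        ,   0.        ,   1.        ]]), 'eye': array([ 0.07694875, -1.079058  ,  0.68151536]), 'rotation': array([-0.50591212,  0.84047098, -0.16250168,  0.10608796])}
{'K': array([[293.3089538 ,   0.        , 274.24872601],
       [  0.        , 293.3089538 , 213.60281496],
       [  0.        ,   0.        ,   1.        ]]), 'eye': array([0.09803595, 0.72196194, 0.37225075]), 'rotation': array([0.13137327, 0.77878857, 0.60500968, 0.10095899])}
```

View pics/top0.png

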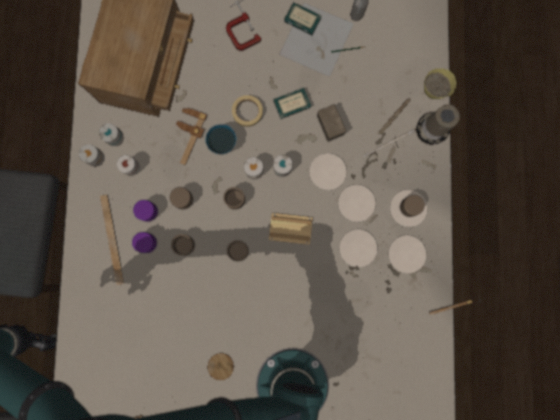

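View pics/side0.png

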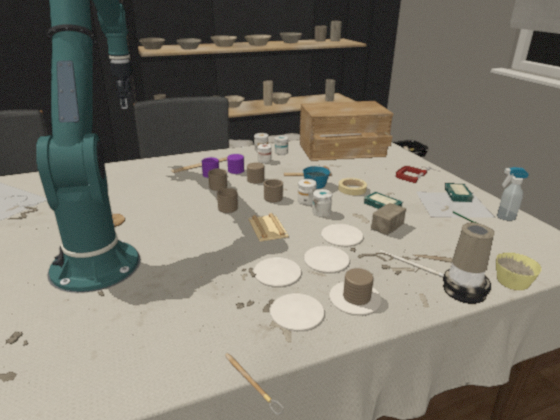

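The top view (image up = +x, left = +y) shows these things:
- **Mouth-up cups:** they look to be at pixels (235,198), (183,244) and (238,250).
- **Mouth-down cup:** it looks to be at (181,198).
- **Purple look-alikes, not wanted:** (145,210) and (143,242).
- **Other look-alikes:** the blue bowl at (221,139), the wooden disc at (220,366) and the dry cup on its bat at (411,204).
- **Free bats:** (328,171), (357,203), (358,248) and (407,255).
- **Cradle:** (291,228).

I'll check this in one close crop and measure the positions.

```bash
cat > h.py <<'E'
from bench import ctrl
import cv2, numpy as np
from scipy.spatial.transform import Rotation as R
def rot(q): return R.from_quat(np.roll(q,-1)).as_matrix()
def ray(info,px,z):
    K,e,M=info["K"],np.array(info["eye"]),rot(info["rotation"])
    d=M@np.linalg.solve(K,[px[0],px[1],1.]); return e+d*(z-e[2])/d[2]
def proj(info,p):
    c=rot(info["rotation"]).T@(np.array(p)-info["eye"]); c=info["K"]@c; return c[:2]/c[2]
def tool(p):   # world xy(z) target of TCP -> deltas in tool axes mm
    s=ctrl.read_state(); return np.round(1000*rot(s["eef_rot"]).T@(np.array(p)-s["tool_pos"]),1)
def st():
    s=ctrl.read_state(); M=rot(s["eef_rot"])
    print("t%.1f"%s["clock"],"tcp",s["tool_pos"].round(4),"ytool",M[:,1].round(3),"z",M[:,2].round(3),"F",s["contact_force"].round(1),"open %.4f grip %.1f"%(s["opening"],s["grip_force"]),"q",s["joint_pos"].round(2))
E
python3 - <<'E'
from h import *
im=cv2.imread("pics/top0.png"); i=ctrl.camera_info("top")
g=cv2.cvtColor(im,cv2.COLOR_BGR2GRAY); hsv=cv2.cvtColor(im,cv2.COLOR_BGR2HSV)
for x,y in [(181,198),(235,198),(183,244),(238,250),(145,210),(328,171),(357,203),(358,248),(407,255),(345,225),(291,228),(350,265)]: print((x,y),hsv[y,x],end=' ')
print()
# cups: dark
m=((hsv[...,2]<95)).astype(np.uint8)
crop=cv2.resize(im[120:290,120:450],None,fx=2.4,fy=2.4,interpolation=cv2.INTER_CUBIC); cv2.imwrite("pics/crop0.png",crop)
for n,p,z in [("c1",(235,198),.062),("c2",(183,244),.062),("c3",(238,250),.062),("c4",(181,198),.062),("b1",(328,171),.006),("b2",(357,203),.006),("b3",(358,248),.006),("b4",(407,255),.006),("dry",(410,208),.006),("crL",(270,228),.02),("crR",(312,230),.02),("j1",(254,167),.073),("j2",(283,164),.073)]: print(n,ray(i,p,z).round(3)[:2])
E
```

```text
(181, 198) [16 75 99] (235, 198) [14 70 69] (183, 244) [14 74 69] (238, 250) [14 71 68] (145, 210) [141 141 110] (328, 171) [ 14  40 172] (357, 203) [ 14  40 172] (358, 248) [ 14  37 172] (407, 255) [ 15  39 172] (345, 225) [ 16  40 135] (291, 228) [ 19  92 166] (350, 265) [ 15  37 139] 
c1 [0.586 0.195]
c2 [0.436 0.354]
c3 [0.421 0.18 ]
c4 [0.582 0.367]
b1 [ 0.691 -0.106]
b2 [ 0.586 -0.203]
b3 [ 0.438 -0.207]
b4 [ 0.419 -0.368]
dry [ 0.574 -0.379]
crL [0.496 0.082]
crR [ 0.493 -0.055]
j1 [0.686 0.137]
j2 [0.698 0.045]
```

View pics/crop0.png

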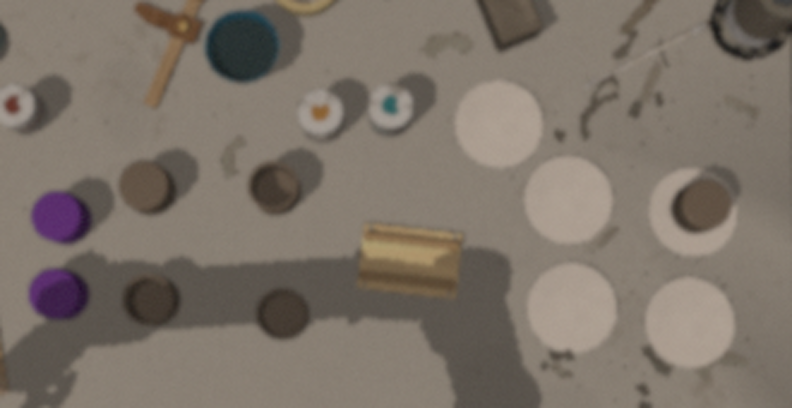

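The crop confirms mouth-up cups at crop (275,188) and (152,300) and a mouth-down cup at (147,187). The fourth at (283,313) is in shadow and unclear, so I'll check it in a side crop. I'll also measure the bats and the cradle by mask.

Run:
```python
from h import *
im=cv2.imread("pics/top0.png"); i=ctrl.camera_info("top"); hsv=cv2.cvtColor(im,cv2.COLOR_BGR2HSV)
m=((hsv[...,2]>157)&(hsv[...,1]<60)).astype(np.uint8); m[:, :310]=0; m[:150]=0;m[290:]=0; m[:,440:]=0
for c in cv2.findContours(m,0,2)[0]:
    if cv2.contourArea(c)>400:
        (x,y),r=cv2.minEnclosingCircle(c); print("bat",(round(x),round(y)),round(r,1),ray(i,(x,y),.006).round(4)[:2])
m=((hsv[...,1]>68)&(hsv[...,2]>85)&(hsv[...,0]<28)).astype(np.uint8); m[:, :262]=0; m[:,320:]=0; m[:205]=0; m[252:]=0
c=max(cv2.findContours(m,0,2)[0],key=cv2.contourArea); r=cv2.minAreaRect(c)
b=cv2.boxPoints(r); P=np.array([ray(i,p,.012)[:2] for p in b]); print("cradle",r); print(P.round(3),P.mean(0).round(4))
s=cv2.imread("pics/side0.png"); cv2.imwrite("pics/sc.png",cv2.resize(s[145:245,190:350],None,fx=5,fy=5,interpolation=cv2.INTER_CUBIC))
```

```text
bat (407, 254) 18.2 [ 0.4218 -0.3685]
bat (358, 248) 18.4 [ 0.438  -0.2074]
bat (356, 203) 18.1 [ 0.5854 -0.2005]
bat (328, 172) 17.8 [ 0.6897 -0.1046]
cradle ((290.34808349609375, 228.25157165527344), (41.867523193359375, 27.911678314208984), 6.115502834320068)
[[ 0.458  0.087]
 [ 0.549  0.08 ]
 [ 0.537 -0.057]
 [ 0.446 -0.049]] [0.4974 0.0154]
```

View pics/sc.png

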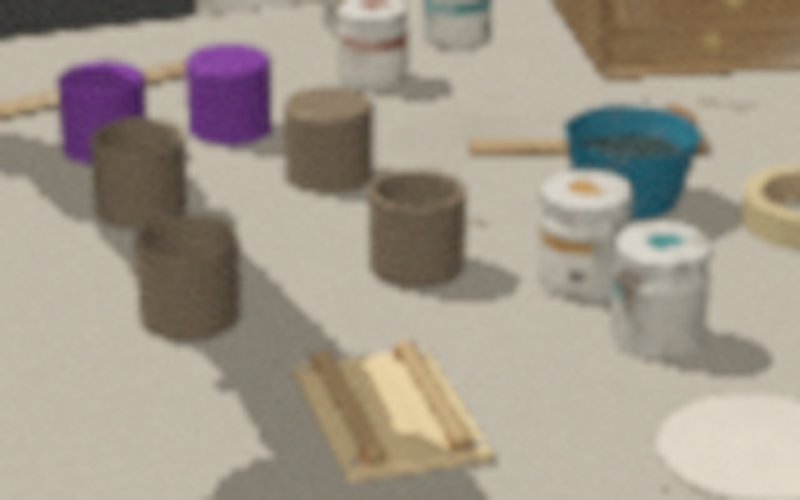

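In the side crop the cup at crop (188,270) looks hollow, and I'll confirm that from the wrist. First I'll turn the tool so it closes along cradle x (y at −5°) and move over the cups.

Emit:
play_rows --deltas '[[[0,0,0,8.06],[0,0,0,8.06],[0,0,0,8.06],[0,0,0,8.06],[0,0,0,8.06],[0,0,0,8.06],[0,0,0,8.06],[0,0,0,8.06]]]' --hand 100

```text
clock: 0.9
tool_pos: [0.1797, 0.702, 0.3032]
eef_rot: [0.0, 0.637, 0.771, -0.001]
contact_force: [0.5, -0.3, 0.2]
opening: 0.0851
grip_force: 0.0
```

Emit:
play_rows --deltas '[[[0,0,0,8.06],[0,0,0,8.06],[-29,25,0,0],[-29,25,0,0],[-29,25,0,0],[-29,25,0,0],[-29,25,0,0],[-29,25,0,0]]]'

```text
clock: 1.7
tool_pos: [0.3148, 0.5144, 0.3035]
eef_rot: [0.0, 0.737, 0.676, -0.0]
contact_force: [-0.1, -0.4, -0.1]
opening: 0.0855
grip_force: 0.0
```

Emit:
play_rows --deltas '[[[-29,25,0,0],[-29,25,0,0],[-29,25,0,0],[-29,25,0,0],[-29,25,0,0],[-29,25,0,0],[-29,25,0,0],[-29,25,0,0]]]'

```text
clock: 2.5
tool_pos: [0.4939, 0.2662, 0.3037]
eef_rot: [-0.0, 0.737, 0.676, -0.0]
contact_force: [-0.3, 0.3, -0.2]
opening: 0.0853
grip_force: 0.0
```

Run:
```python
from h import *
i=ctrl.camera_info("wrist"); cv2.imwrite("pics/w0.png",ctrl.read_camera("wrist")[:,:,::-1]); st(); print(i["eye"],ctrl.tips_ahead)
np.save("w0.npy",i,allow_pickle=True)
for p in [(.421,.18,.062),(.586,.195,.062),(.436,.354,.062),(.582,.367,.062),(.497,.015,.02)]: print(proj(i,p).round())
```

```text
t2.5 tcp [0.4984 0.2588 0.3044] ytool [ 0.995 -0.096  0.005] z [ 0.005 -0.004 -1.   ] F [ 2.5 -4.4  1.2] open 0.0853 grip 0.0 q [-0.92  0.42  0.48  2.   -0.26  0.78 -0.39]
[0.50099916 0.34927968 0.37304946] 0.0726
[220. 267.]
[358. 245.]
[209. 113.]
[356.  86.]
[291. 346.]
```

View pics/w0.png

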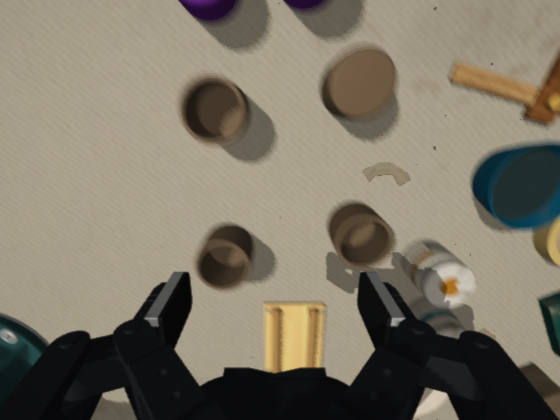

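The wrist view (down = −y, right = +x) shows four cups at (225,257), (361,235), (214,108) and (360,83), with the cradle at (294,340). I'll zoom in on the four.

Run:
```python
from h import *
im=cv2.imread("pics/w0.png")[30:310,160:430]; cv2.imwrite("pics/w0c.png",cv2.resize(im,None,fx=2.1,fy=2.1,interpolation=cv2.INTER_CUBIC))
```

```text
(no output)
```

View pics/w0c.png

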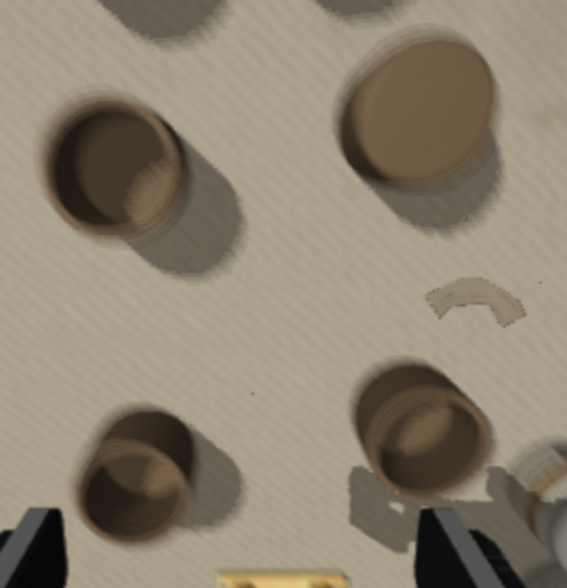

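The crop shows that (135,490), (425,435) and (115,165) are all mouth up, with the cup interiors visible. (425,110) is mouth down. I'll take one still picture and measure the rim centres with it.

```bash
cat >> h.py <<'E'
def cups(name="wrist",save=None,vmax=125):
    i=ctrl.camera_info(name); im=ctrl.read_camera(name)[:,:,::-1].copy()
    if save: cv2.imwrite("pics/"+save,im)
    return i,im
E
python3 - <<'E'
from h import *
i,im=cups(save="w1.png"); st()
hsv=cv2.cvtColor(im,cv2.COLOR_BGR2HSV)
g=cv2.GaussianBlur(cv2.cvtColor(im,cv2.COLOR_BGR2GRAY),(3,3),0)
for p in [(.421,.18,.062),(.586,.195,.062),(.436,.354,.062),(.582,.367,.062)]:
    u,v=proj(i,p).astype(int); a=40
    c=cv2.HoughCircles(g[v-a:v+a,u-a:u+a],cv2.HOUGH_GRADIENT,1,20,param1=80,param2=12,minRadius=24,maxRadius=34)
    if c is not None:
        for q in c[0][:3]: print((u,v),(q+[u-a,v-a,0]).round(1),ray(i,q[:2]+[u-a,v-a],.062).round(4)[:2])
E
```

```text
t2.6 tcp [0.4968 0.2612 0.3043] ytool [ 0.995 -0.097  0.003] z [ 0.003 -0.003 -1.   ] F [-0.4  0.3  0.9] open 0.0854 grip 0.0 q [-0.92  0.42  0.48  2.   -0.26  0.78 -0.39]
(np.int64(214), np.int64(261)) [215.5 254.5  28.9] [0.4232 0.1895]
(np.int64(214), np.int64(261)) [224.5 234.5  24.4] [0.4377 0.2138]
(np.int64(353), np.int64(237)) [359.5 237.5  32.2] [0.5928 0.1948]
(np.int64(353), np.int64(237)) [346.5 218.5  25.4] [0.5781 0.2198]
(np.int64(201), np.int64(105)) [213.5  99.5  26.6] [0.4488 0.3586]
(np.int64(348), np.int64(76)) [352.5  71.5  33.4] [0.5861 0.3707]
```

Run:
```python
from h import *
i=ctrl.camera_info("wrist"); s=ctrl.read_state(); M=rot(s["eef_rot"]); t=s["tool_pos"]
im=cv2.imread("pics/w1.png"); cv2.imwrite("pics/tip.png",cv2.resize(im[250:400,100:460],None,fx=2.2,fy=2.2))
c=M.T@(i["eye"]-t); print("cam in tool",c.round(4))
for px in [(190,272),(188,320),(360,272),(362,320)]:
    d=M.T@rot(i["rotation"])@np.linalg.solve(i["K"],[*px,1.])
    for x0 in (0,.011): print(px,x0,(c+d*(x0-c[0])/d[0]).round(4))
```

```text
cam in tool [ 0.0834 -0.0001 -0.0694]
(190, 272) 0 [ 0.     -0.0465  0.0733]
(190, 272) 0.011 [ 0.011  -0.0404  0.0544]
(188, 320) 0 [ 0.     -0.0366  0.0336]
(188, 320) 0.011 [ 0.011  -0.0318  0.02  ]
(360, 272) 0 [0.     0.0474 0.0733]
(360, 272) 0.011 [0.011  0.0411 0.0545]
(362, 320) 0 [0.     0.0373 0.0336]
(362, 320) 0.011 [0.011  0.0323 0.02  ]
```

View pics/tip.png

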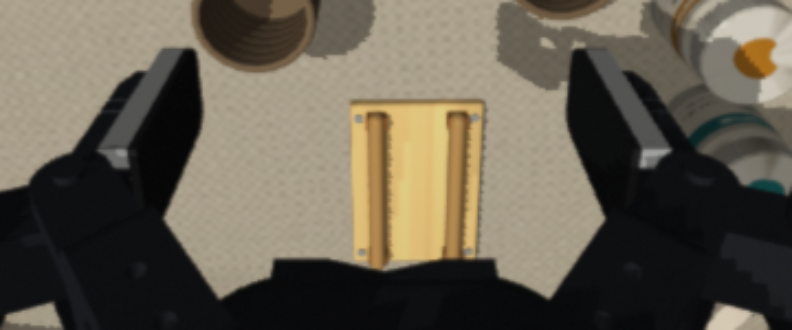

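Fully open, the tips sit about 60 mm ahead of the TCP. I'll go over cup 3 at about (0.422, 0.185).

Emit:
play_rows --deltas '[[[-16.5,-13.5,20,0],[-16.5,-13.5,25,0],[-16.5,-13.5,30,0],[-16.5,-13.5,30,0],[-16.5,-13.5,25,0],[0,0,0,0],[0,0,0,0]]]'

```text
clock: 3.3
tool_pos: [0.4192, 0.1916, 0.1738]
eef_rot: [-0.0, 0.737, 0.676, -0.0]
contact_force: [1.8, 0.4, -0.5]
opening: 0.0856
grip_force: 0.0
```

Run:
```python
from h import *
i,im=cups(save="w2.png"); st()
c=[290,332]
# cradle from w1 with the pose then (tool moved since): skip; project cup rim for check
s=ctrl.read_state(); M=rot(s["eef_rot"])
for a in np.linspace(0,2*np.pi,24,endpoint=False):
    u,v=proj(i,s["tool_pos"]*[1,1,0]+[.034*np.cos(a),.034*np.sin(a),.062])
    cv2.circle(im,(int(u),int(v)),1,(0,0,255),-1)
cv2.imwrite("pics/w2m.png",im)
```

```text
t3.4 tcp [0.4204 0.1923 0.1745] ytool [ 0.996 -0.086  0.002] z [ 0.002  0.001 -1.   ] F [0.9 1.3 1.5] open 0.0854 grip 0.0 q [-0.76  0.51  0.31  2.3  -0.42  0.38 -0.18]
```

View pics/w2m.png

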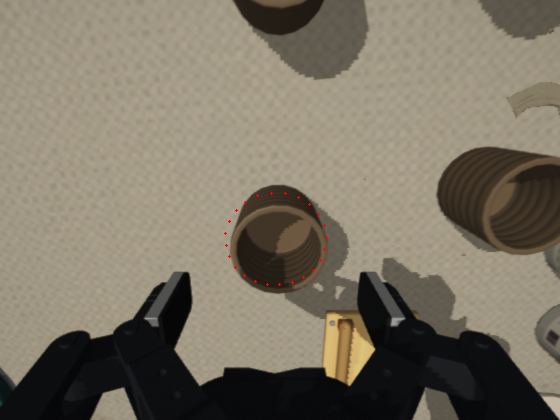

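The rim centre is at (279,250) and the red prediction under the TCP is at (276,240), so the cup is about 7 mm further in −y. I'll descend and grip near the rim.

Emit:
play_rows --deltas '[[[-7,1.5,10,0],[0,0,20,0],[0,0,20,0],[0,0,15,0],[0,0,6,0],[0,0,0,0],[0,0,0,0]]]'

```text
clock: 4.05
tool_pos: [0.421, 0.1848, 0.1036]
eef_rot: [0.0, 0.737, 0.676, 0.001]
contact_force: [0.5, -0.8, 1.0]
opening: 0.0851
grip_force: 0.0
```

Emit:
play_rows --deltas '[[[0,0,0,0],[0,0,0,0],[0,0,0,0],[0,0,0,0],[0,0,0,0],[0,0,0,0]]]' --hand 0 --newtons 20

```text
clock: 4.65
tool_pos: [0.4206, 0.1845, 0.104]
eef_rot: [0.0, 0.737, 0.676, 0.001]
contact_force: [-0.6, 0.4, 4.7]
opening: 0.068
grip_force: 21.1
```

Run:
```python
from h import *
st(); print(tool([.507,.129,.120]))
```

```text
t4.7 tcp [0.4206 0.1845 0.104 ] ytool [ 0.996 -0.087  0.002] z [ 0.002  0.001 -1.   ] F [-0.6  0.4  4.7] open 0.0680 grip 21.1 q [-0.63  0.64  0.16  2.32 -0.5   0.2  -0.1 ]
[-47.7  90.9 -15.9]
```

Gripped at 68 mm. I'll lift slightly and move to just outside the cradle's +y end.

Emit:
play_rows --deltas '[[[0,0,-8,0],[0,0,-8,0],[0,15,0,0],[0,25,0,0],[-8,25,0,0],[-20,20,0,0],[-20,6,5,0],[0,0,0,0]]]'

```text
clock: 5.45
tool_pos: [0.5086, 0.1242, 0.1139]
eef_rot: [0.002, 0.739, 0.674, -0.0]
contact_force: [-1.0, -0.2, -2.1]
opening: 0.0682
grip_force: 23.6
```

Run:
```python
from h import *
cups("side",save="s1.png"); st()
im=cv2.imread("pics/s1.png")
cv2.imwrite("pics/s1c.png",cv2.resize(im[110:260,170:360],None,fx=4,fy=4,interpolation=cv2.INTER_CUBIC))
```

```text
t5.5 tcp [0.5076 0.1262 0.1139] ytool [ 0.996 -0.091  0.001] z [ 0.001 -0.001 -1.   ] F [-0.1  0.6 -1.1] open 0.0680 grip 23.6 q [-0.49  0.66  0.22  2.18 -0.42  0.33 -0.01]
```

View pics/s1c.png

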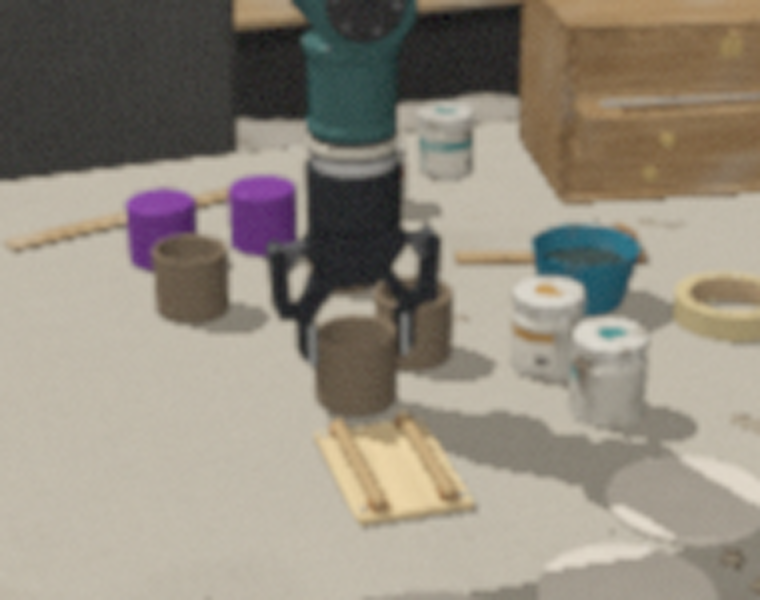

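The cup is held level by the rim, just short of the cradle's end at crop (355,365). Now I'll tip it over the rail ends by moving toward −y.

Emit:
play_rows --deltas '[[[-9,0,0,0],[-9,0,0,0],[-7,0,-2,0],[-7,0,-2,0],[-7,0,-2,0],[-7,0,0,0],[-7,0,0,0],[-7,0,1,0]]]'

```text
clock: 6.3
tool_pos: [0.5037, 0.0688, 0.1201]
eef_rot: [0.002, 0.737, 0.676, 0.003]
contact_force: [3.8, 2.0, 7.0]
opening: 0.0665
grip_force: 20.3
```

Run:
```python
from h import *
i,im=cups(save="w3.png"); j,s=cups("side",save="s2.png"); st()
a=cv2.resize(im[150:420,120:430],(400,348)); b=cv2.resize(s[150:255,200:320],(400,348),interpolation=cv2.INTER_CUBIC)
cv2.imwrite("pics/t1.png",np.hstack([a,b]))
```

```text
t6.4 tcp [0.5037 0.0671 0.12  ] ytool [ 0.996 -0.089  0.006] z [ 0.006 -0.001 -1.   ] F [4.8 0.4 4.7] open 0.0665 grip 21.1 q [-0.37  0.64  0.2   2.22 -0.39  0.31  0.08]
```

View pics/t1.png

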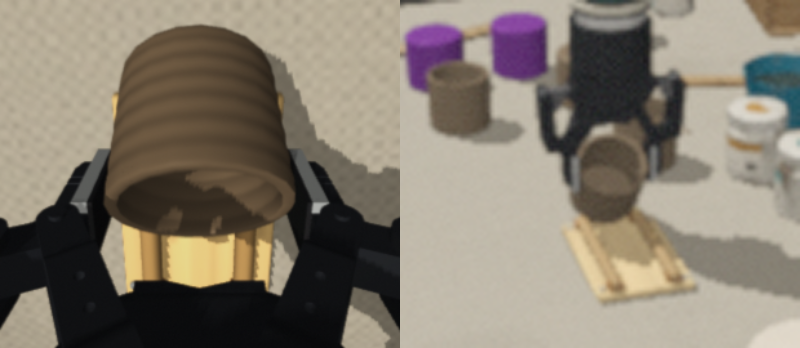

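It works: the cup has tipped about 60°, mouth toward −y, over the rail ends. I'll continue down into the cradle.

Emit:
play_rows --deltas '[[[-7,0,2,0],[-7,0,3,0],[-7,0,4,0],[-7,0,5,0],[-7,0,5,0],[-5,0,4,0],[0,0,0,0]]]'

```text
clock: 7.1
tool_pos: [0.4986, 0.0274, 0.0956]
eef_rot: [0.001, 0.738, 0.675, 0.0]
contact_force: [4.6, -0.7, 3.2]
opening: 0.0658
grip_force: 23.7
```

Run:
```python
from h import *
i,im=cups(save="w4.png"); j,s=cups("side",save="s3.png"); st()
a=cv2.resize(im[150:420,120:430],(400,348)); b=cv2.resize(s[150:255,200:320],(400,348),interpolation=cv2.INTER_CUBIC)
cv2.imwrite("pics/t2.png",np.hstack([a,b]))
```

```text
t7.2 tcp [0.4986 0.0276 0.0959] ytool [ 0.996 -0.088  0.002] z [ 0.002 -0.001 -1.   ] F [ 4.  -0.6  1.7] open 0.0656 grip 23.6 q [-0.26  0.68  0.15  2.24 -0.39  0.25  0.15]
```

View pics/t2.png

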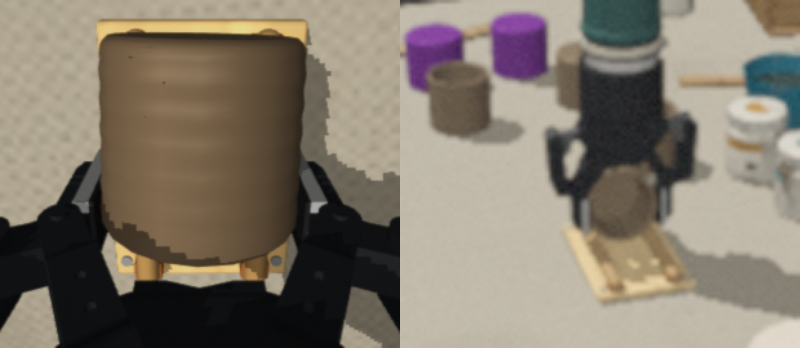

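The cup now lies level in the cradle, mouth toward −y. I'll regrip near its base, 39 mm back in +y, and carry it outside the cradle end.

Emit:
play_rows --deltas '[[[0,0,0,0],[0,0,0,0],[0,0,0,0],[0,0,0,0]]]' --hand 100

```text
clock: 7.6
tool_pos: [0.4964, 0.029, 0.0956]
eef_rot: [-0.001, 0.737, 0.676, -0.001]
contact_force: [-0.3, -0.3, -0.1]
opening: 0.0857
grip_force: 0.0
```

Emit:
play_rows --deltas '[[[10,0,0,0],[14,0,0,0],[11,0,0,0],[4,0,0,0],[0,0,0,0],[0,0,0,0]]]'

```text
clock: 8.2
tool_pos: [0.501, 0.0674, 0.0959]
eef_rot: [0.0, 0.737, 0.676, -0.0]
contact_force: [-0.2, -1.1, -0.1]
opening: 0.0853
grip_force: 0.0
```

Emit:
play_rows --deltas '[[[0,0,0,0],[0,0,0,0],[0,0,0,0],[0,0,0,0],[0,0,0,0],[0,0,0,0]]]' --hand 0

```text
clock: 8.8
tool_pos: [0.5032, 0.067, 0.0965]
eef_rot: [0.002, 0.737, 0.675, 0.002]
contact_force: [4.2, -2.9, 5.8]
opening: 0.0657
grip_force: 22.4
```

Emit:
play_rows --deltas '[[[0,0,-10,0],[0,0,-15,0],[15,0,0,0],[20,0,0,0],[20,0,0,0],[14,0,0,0],[0,0,0,0],[0,0,0,0]]]'

```text
clock: 9.6
tool_pos: [0.5059, 0.136, 0.1206]
eef_rot: [-0.001, 0.737, 0.676, -0.001]
contact_force: [0.4, -0.6, -2.1]
opening: 0.0653
grip_force: 23.4
```

Run:
```python
from h import *
i,im=cups(save="w5.png"); j,s=cups("side",save="s4.png"); st()
a=cv2.resize(im[100:420,120:430],(400,412)); b=cv2.resize(s[130:255,190:320],(400,412),interpolation=cv2.INTER_CUBIC)
cv2.imwrite("pics/t3.png",np.hstack([a,b]))
```

```text
t9.7 tcp [0.5064 0.1349 0.1208] ytool [ 0.996 -0.088 -0.001] z [-0.002 -0.001 -1.   ] F [-1.   0.5 -2.1] open 0.0658 grip 23.4 q [-0.52  0.65  0.23  2.18 -0.42  0.35 -0.02]
```

View pics/t3.png

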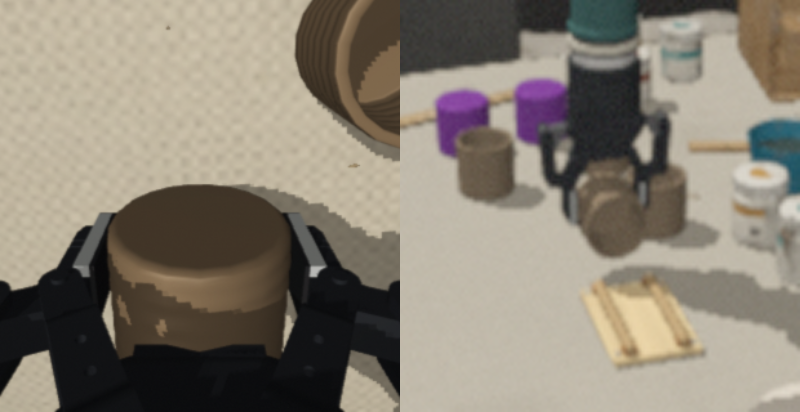

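The mouth already droops under gravity in the grip, and the rail ends are in front of it. I'll push it over the rail ends, back off, then press it flush on the free table.

Emit:
play_rows --deltas '[[[-8,0,0,0],[-8,0,0,0],[-8,0,-1,0],[-8,0,-1,0],[-8,0,-2,0],[-8,0,-1,0],[-7,0,0,0],[0,0,0,0]]]'

```text
clock: 10.5
tool_pos: [0.5022, 0.0801, 0.126]
eef_rot: [0.0, 0.738, 0.675, -0.0]
contact_force: [0.5, -0.5, -1.7]
opening: 0.0655
grip_force: 23.4
```

Emit:
play_rows --deltas '[[[0,0,-6,0],[10,0,0,0],[15,0,0,0],[15,0,0,0],[10,0,0,0],[0,0,5,0],[0,0,6,0],[0,0,0,0]]]'

```text
clock: 11.3
tool_pos: [0.506, 0.1305, 0.12]
eef_rot: [-0.0, 0.737, 0.675, -0.001]
contact_force: [0.3, 0.3, -2.0]
opening: 0.0657
grip_force: 23.4
```

Run:
```python
from h import *
i,im=cups(save="w6.png"); j,s=cups("side",save="s5.png"); st()
a=cv2.resize(im[100:420,120:430],(400,412)); b=cv2.resize(s[130:255,190:320],(400,412),interpolation=cv2.INTER_CUBIC)
cv2.imwrite("pics/t4.png",np.hstack([a,b]))
```

```text
t11.4 tcp [0.5064 0.1303 0.1205] ytool [ 0.996 -0.088 -0.001] z [-0.001 -0.001 -1.   ] F [-0.5 -1.1 -2. ] open 0.0653 grip 23.4 q [-0.51  0.65  0.23  2.18 -0.42  0.35 -0.01]
```

View pics/t4.png

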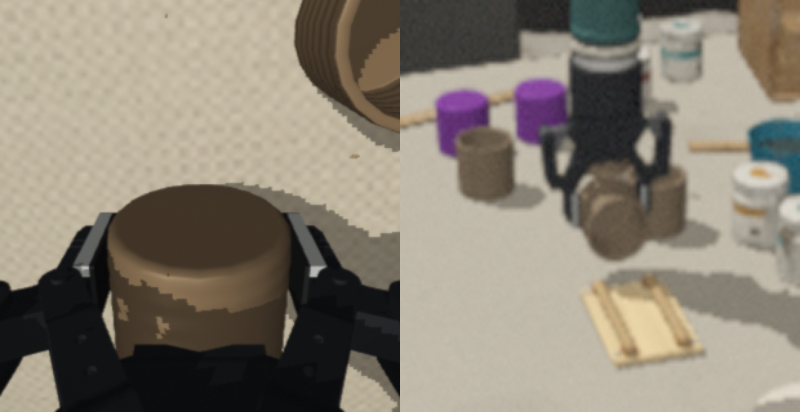

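The cup is unchanged: still horizontal, and it passed above the rails with no contact force. I'll back off, go lower so the mouth meets the rail ends, and follow the arc up.

Emit:
play_rows --deltas '[[[7,0,0,0],[7,0,0,0],[0,0,10,0],[0,0,10,0],[0,0,8,0],[0,0,0,0]]]'

```text
clock: 12.0
tool_pos: [0.507, 0.1448, 0.0914]
eef_rot: [-0.001, 0.737, 0.676, -0.001]
contact_force: [-1.2, -0.3, -2.0]
opening: 0.0655
grip_force: 23.4
```

Emit:
play_rows --deltas '[[[-6,0,0,0],[-6,0,0,0],[-5,0,-5,0]]]'

```text
clock: 12.3
tool_pos: [0.5063, 0.1286, 0.098]
eef_rot: [-0.001, 0.737, 0.676, 0.0]
contact_force: [0.5, 3.9, -3.3]
opening: 0.0657
grip_force: 23.2
```

Emit:
play_rows --deltas '[[[-5,0,-6,0],[-5,0,-5,0]]]'

```text
clock: 12.5
tool_pos: [0.5057, 0.1174, 0.1098]
eef_rot: [0.0, 0.737, 0.676, 0.0]
contact_force: [0.6, -0.8, -2.1]
opening: 0.0655
grip_force: 23.4
```

Emit:
play_rows --deltas '[[[-5,0,-4,0],[-10,0,-5,0],[-10,0,-3,0],[-10,0,-1,0],[0,0,0,0]]]'

```text
clock: 13.0
tool_pos: [0.5022, 0.0811, 0.1221]
eef_rot: [0.0, 0.738, 0.675, -0.0]
contact_force: [-0.3, 0.1, -1.9]
opening: 0.0654
grip_force: 23.4
```

```bash
cat >> h.py <<'E'
def face(im):
    g=cv2.cvtColor(im,cv2.COLOR_BGR2GRAY)[160:330,195:350]; g=cv2.GaussianBlur(g,(3,3),0)
    # coarse ascii of brightness for a look without viewing
    for r in range(0,170,10): print(160+r," ".join("%3d"%g[r:r+10,c:c+10].mean() for c in range(0,150,10)))
E
python3 - <<'E'
from h import *
print("before");face(cv2.imread("pics/w6.png"))
i,im=cups(save="w7.png"); cups("side",save="s6.png"); st(); face(im)
E
```

```text
before
160 185 183 186 184 188 186 187 186 185 186 183 184 186 184 185
170 182 185 185 184 183 186 186 185 185 187 184 183 183 186 185
180 186 185 185 183 184 183 182 182 185 184 183 185 185 186 186
190 183 186 185 185 183 183 186 185 185 184 184 183 182 183 184
200 184 183 185 181 183 182 181 184 184 183 182 184 184 183 182
210 183 182 182 183 182 183 182 184 181 179 182 182 179 184 183
220 182 183 182 182 184 183 181 183 183 183 180 182 179 182 181
230 183 183 180 182 182 180 180 182 182 182 183 182 181 183 181
240 181 182 181 182 157 125 106  97  94  98 102 124 143 160 173
250 181 181 151  81  55  54  54  54  54  54  54  54  67 100 113
260 143 108  57  54  54  54  54  54  54  54  54  54  54  56  75
270  82  55  54  54  54  54  54  54  54  54  54  54  54  54  45
280  53  68  54  54  54  54  54  54  54  54  54  54  54  54  51
290  22  87  69  55  54  54  54  54  54  54  54  54  55  61  52
300  14  83 101  88  73  62  58  56  56  58  61  68  72  68  49
310  10  57  96 108 118 115 109 102  98  95  91  87  80  66  46
320  14  56  62  68  86 110 115 112 107 100  94  87  79  64  51
t13.1
[... 547 characters left out ...]
 170 170 170 169 170 171 171 170 170 171 169 168 171 170 170
230 169 168 157 158 155 150 131 119 121 132 144 152 153 155 155
240 170 172 192 146  95  61  56  55  55  56  58  78  85 123 137
250 170 167 102  56  56  55  55  56  55  55  55  55  55  70 103
260 133  90  55  55  56  55  55  56  55  55  55  55  55  55  65
270  78  58  56  56  56  56  56  56  56  56  56  56  56  56  49
280  54  64  56  56  56  56  56  56  56  56  56  56  56  56  52
290  25  78  59  57  57  57  57  57  57  56  56  56  56  58  52
300  13  79  84  64  57  57  57  57  57  57  57  57  61  64  47
310   8  53  90  96  87  74  67  63  63  65  68  74  74  62  41
320  12  59  55  62  79 104 109 103  98  93  88  80  71  59  48
```

It only slipped about 10°, because the mouth's low edge falls into the gap between the rails. I'll shift 27 mm in −x so the near rail's end meets the bottom of the wall squarely, then trip it again.

Emit:
play_rows --deltas '[[[0,0,-10,0],[15,-8,0,0],[20,-10,0,0],[15,-8,0,0],[0,0,10,0],[0,0,10,0],[0,0,5,0],[0,0,0,0]]]'

```text
clock: 13.9
tool_pos: [0.4809, 0.1344, 0.1059]
eef_rot: [-0.0, 0.738, 0.675, -0.001]
contact_force: [0.6, 0.3, -2.3]
opening: 0.0655
grip_force: 23.3
```

Emit:
play_rows --deltas '[[[-6,0,0,0],[-6,0,0,0],[-5,0,-3,0],[-5,0,-4,0]]]'

```text
clock: 14.3
tool_pos: [0.4796, 0.1157, 0.1145]
eef_rot: [-0.001, 0.736, 0.676, 0.001]
contact_force: [-0.3, 5.1, -2.5]
opening: 0.0655
grip_force: 23.9
```

Emit:
play_rows --deltas '[[[-5,0,-3,0],[-5,0,-3,0],[-5,0,-3,0],[-5,0,-2,0]]]'

```text
clock: 14.7
tool_pos: [0.4785, 0.0937, 0.1258]
eef_rot: [0.001, 0.737, 0.676, 0.001]
contact_force: [1.0, 0.1, -1.4]
opening: 0.0656
grip_force: 24.5
```

Run:
```python
from h import *
i,im=cups(save="w8.png"); cups("side",save="s7.png"); st(); face(im)
```

```text
t14.8 tcp [0.4776 0.0919 0.1255] ytool [ 0.996 -0.089  0.001] z [ 0.001 -0.001 -1.   ] F [-0.   0.3  1.1] open 0.0657 grip 24.6 q [-0.43  0.62  0.2   2.26 -0.41  0.3   0.04]
160 169 170 170 170 171 167 171 169 169 171 168 170 170 170 169
170 168 169 170 169 170 169 169 168 167 170 166 168 171 168 168
180 171 170 171 170 170 168 170 169 170 169 168 168 171 168 166
190 168 171 171 169 169 170 169 169 169 170 169 171 171 169 170
200 170 169 170 169 169 172 170 168 171 171 168 170 170 168 169
210 169 170 170 169 169 169 158 143 143 156 164 167 169 168 169
220 169 170 170 165 123  85  76  76  75  75  86 113 133 149 166
230 169 167 151  87  76  77  76  76  76  76  76  76  75  97 113
240 169 158  83  77  77  77  77  77  77  77  77  77  76  73  96
250 168 104  76  77  77  77  77  77  77  76  77  77  77  76  82
260 129  78  77  77  77  76  77  77  77  77  77  77  77  76  68
270  85  77  77  77  77  77  77  77  77  77  77  77  76  77  74
280  73  78  77  77  77  77  77  77  77  76  77  77  77  77  74
290  46  80  77  77  77  76  77  77  77  77  77  77  77  76  73
300  23  87  77  77  77  77  76  76  76  77  76  76  76  76  68
310   8  66  83  74  73  76  76  76  76  76  76  76  76  77  51
320  12 102  63  49  45  60  75  76  76  76  76  76  79  70  57
```

The cup is now tilted to about 45–50°. I'll continue forward, then back away and press it flush on the table.

Emit:
play_rows --deltas '[[[-5,0,-1,0],[-5,0,0,0],[-5,0,0,0],[-5,0,0,0],[-5,0,1,0],[-5,0,1,0],[0,0,0,0]]]'

```text
clock: 15.5
tool_pos: [0.475, 0.0633, 0.1245]
eef_rot: [0.0, 0.737, 0.676, 0.0]
contact_force: [-0.9, -3.0, 6.2]
opening: 0.0654
grip_force: 25.4
```

Run:
```python
from h import *
i,im=cups(save="w9.png"); cups("side",save="s8.png"); st(); face(im)
```

```text
t15.6 tcp [0.4749 0.0624 0.1245] ytool [ 0.996 -0.088  0.001] z [ 0.001 -0.001 -1.   ] F [-0.1 -2.4  7.1] open 0.0655 grip 25.4 q [-0.36  0.61  0.19  2.28 -0.4   0.28  0.08]
160 165 164 165 163 163 166 164 164 164 164 164 164 165 165 165
170 164 164 164 164 163 165 164 163 163 162 162 162 160 164 164
180 163 164 164 165 163 164 165 166 163 164 165 164 161 163 164
190 164 162 163 164 164 163 162 164 164 165 165 166 164 165 164
200 164 164 163 164 164 159 152 152 150 151 153 152 153 155 155
210 164 160 164 162 164 174 181 147 142 179 193 196 197 195 202
220 165 163 164 159 123  86  73  72  71  73  91 133 162 183 201
230 164 163 149  85  72  72  72  72  72  72  72  72  78 119 151
240 165 153  79  73  73  73  73  72  72  72  72  72  72  75 126
250 160 100  72  73  73  73  73  73  73  72  72  72  72  71  88
260 123  74  73  73  73  73  73  73  73  73  72  72  72  72  65
270  82  73  73  73  73  73  73  73  73  73  73  73  72  72  70
280  69  74  73  73  73  73  73  73  73  73  73  73  73  72  70
290  43  77  73  73  73  73  73  73  73  73  73  73  73  73  69
300  21  84  73  73  73  73  73  73  73  73  73  73  73  73  64
310   7  62  79  67  67  73  73  73  73  73  73  73  73  74  48
320  12  98  62  47  44  55  70  73  73  73  73  73  76  66  55
```

The mouth is resting on the rail at about 48°. I'll back off and trip it once more against the rail end from lower down.

Emit:
play_rows --deltas '[[[0,0,-10,0],[0,0,-8,0],[20,0,0,0],[25,0,0,0],[20,0,0,0],[0,0,8,0],[0,0,8,0],[0,0,6,0]]]'

```text
clock: 16.4
tool_pos: [0.4798, 0.1275, 0.1193]
eef_rot: [-0.0, 0.737, 0.675, -0.001]
contact_force: [-0.1, 1.3, -1.9]
opening: 0.0658
grip_force: 24.4
```

Emit:
play_rows --deltas '[[[-8,0,0,0],[-8,0,0,0],[-8,0,0,0],[-8,0,0,0],[-8,0,0,0]]]'

```text
clock: 16.9
tool_pos: [0.4777, 0.091, 0.1211]
eef_rot: [-0.001, 0.737, 0.676, 0.002]
contact_force: [-0.7, 7.7, 6.8]
opening: 0.0652
grip_force: 26.9
```

Emit:
play_rows --deltas '[[[-8,0,0,0],[-8,0,0,0],[-8,0,0,0],[-8,0,0,0],[0,0,0,0]]]'

```text
clock: 17.4
tool_pos: [0.475, 0.0553, 0.1213]
eef_rot: [0.001, 0.738, 0.675, 0.001]
contact_force: [-1.7, -1.8, 11.9]
opening: 0.0653
grip_force: 28.3
```

Run:
```python
from h import *
i,im=cups(save="w10.png"); cups("side",save="s9.png"); st(); face(im)
```

```text
t17.5 tcp [0.4751 0.0552 0.1214] ytool [ 0.996 -0.089  0.003] z [ 0.003 -0.    -1.   ] F [-0.1 -1.1  9.9] open 0.0654 grip 28.2 q [-0.34  0.62  0.18  2.28 -0.39  0.27  0.09]
160 155 157 157 158 155 159 156 155 156 156 154 155 154 157 156
170 157 155 157 158 157 157 159 158 156 156 157 156 154 156 157
180 155 155 156 156 157 156 154 157 157 158 158 159 157 158 157
190 157 156 156 156 157 150 146 146 145 145 147 146 147 149 149
200 156 153 156 156 156 173 172 138 140 173 187 190 190 189 196
210 157 156 157 154 118  96  89  92  89  84  99 139 181 188 197
220 157 155 141  97 106 115 112 110 107 105 102  90  81 115 148
230 157 145  99 118 118 115 112 109 107 105 103 102  97  77 120
240 152 103 119 121 118 114 112 109 106 104 103 102 100  94  81
250 133 112 122 120 117 114 111 108 106 104 103 101 100  99  85
260 108 120 120 118 116 113 110 108 105 103 102 101 100  98  95
270  99 119 117 116 114 112 110 107 105 103 102 101  99  98  97
280 103 115 114 113 111 110 108 106 104 103 101 100  99  98  97
290 103 112 111 109 108 107 105 104 103 102 101 100  98  97  96
300  85 109 108 107 105 104 103 103 102 101 100  99  98  97  95
310  44  80 102  95  86 101 102 101 101 100  99  98  97  96  94
320  17  53  63  59  55  58  80  96  99  99  98  97  96  95  84
```

The base face is now lit and much rounder, about 65–70°. I'll back off over the free table and press down to make it flush.

Emit:
play_rows --deltas '[[[0,0,-12,0],[0,0,-8,0],[25,0,0,0],[30,0,0,0],[30,0,0,0],[10,0,0,0],[0,0,10,0],[0,0,10,0]]]'

```text
clock: 18.3
tool_pos: [0.4821, 0.1504, 0.1195]
eef_rot: [0.0, 0.737, 0.676, -0.0]
contact_force: [0.1, -0.6, -2.2]
opening: 0.0652
grip_force: 26.8
```

Emit:
play_rows --deltas '[[[0,0,5,0],[0,0,4,0],[0,0,3,0],[0,0,3,0]]]'

```text
clock: 18.7
tool_pos: [0.4825, 0.1508, 0.1046]
eef_rot: [0.0, 0.738, 0.675, -0.0]
contact_force: [0.3, -0.3, -1.7]
opening: 0.0655
grip_force: 26.8
```

Run:
```python
from h import *
i,im=cups(save="w11.png"); cups("side",save="s10.png"); st(); face(im)
```

```text
t18.8 tcp [0.4823 0.1512 0.1046] ytool [ 0.996 -0.087 -0.   ] z [-0. -0. -1.] F [-0.9 -0.1 -0.8] open 0.0653 grip 26.8 q [-0.53  0.67  0.19  2.22 -0.44  0.28 -0.05]
160 168 169 169 170 170 170 168 169 169 168 170 173 168 171 169
170 164 171 166 168 170 168 169 169 170 168 170 167 169 168 169
180 169 169 169 169 167 170 166 167 170 170 168 169 168 169 167
190 166 169 167 168 169 167 168 168 170 170 171 170 168 168 167
200 169 165 166 168 165 170 156 146 148 158 169 168 169 169 167
210 168 169 167 164 124 100  96  99  96  90  95 124 152 166 167
220 167 169 152 103 114 122 120 117 114 112 109  97  78  99 123
230 167 155 106 126 126 122 120 116 114 112 110 108 103  77  95
240 164 111 127 129 126 122 119 116 113 111 109 108 107 101  76
250 141 120 130 128 125 122 118 115 113 111 109 108 107 105  91
260 115 129 128 126 124 121 118 115 112 110 109 108 107 105 102
270 107 127 126 124 122 120 117 114 112 110 109 107 106 105 104
280 110 124 122 121 119 117 116 113 111 110 108 107 106 105 103
290 111 120 119 117 116 114 113 111 110 109 108 107 105 104 103
300  94 117 116 114 113 111 110 110 109 108 107 106 105 103 102
310  46  91 111 107 103 105 109 108 108 107 106 105 103 103 100
320  19  58  61  60  59  66  88 102 106 105 104 103 102 101  89
```

Emit:
play_rows --deltas '[[[0,0,3,0],[0,0,3,0],[0,0,2,0]]]'

```text
clock: 19.1
tool_pos: [0.4826, 0.149, 0.0989]
eef_rot: [0.001, 0.738, 0.675, -0.0]
contact_force: [-3.5, -8.4, 27.9]
opening: 0.0656
grip_force: 31.6
```

Emit:
play_rows --deltas '[[[0,0,2,0],[0,0,2,0],[0,0,0,0]]]'

```text
clock: 19.4
tool_pos: [0.4823, 0.1465, 0.0954]
eef_rot: [0.001, 0.739, 0.674, -0.001]
contact_force: [-3.6, -11.0, 27.4]
opening: 0.0653
grip_force: 34.4
```

Run:
```python
from h import *
i,im=cups(save="w12.png"); cups("side",save="s11.png"); st(); face(im)
```

```text
t19.5 tcp [0.4822 0.1465 0.0954] ytool [ 0.996 -0.092  0.001] z [ 0.001 -0.004 -1.   ] F [ -4.1 -11.   27.1] open 0.0655 grip 34.4 q [-0.52  0.69  0.18  2.23 -0.44  0.26 -0.04]
160 172 170 170 169 173 168 172 170 173 170 173 173 169 169 170
170 168 171 169 170 170 171 167 171 169 171 169 169 170 172 168
180 168 171 169 169 169 169 168 168 171 170 171 169 169 167 172
190 168 170 171 169 169 170 169 170 173 171 172 171 169 172 168
200 167 168 165 169 167 171 167 161 158 170 171 169 169 171 169
210 170 169 169 169 163  99  60  44  41  57 102 148 167 169 169
220 169 170 170 143  73  69  83  86  84  76  56  51  99 141 161
230 168 165 138  83 103 111 113 112 111 108 103  90  61  84 103
240 167 148  99 112 114 113 112 111 109 108 107 106  98  73  92
250 160 102 112 113 113 112 111 109 108 107 105 105 104  98  71
260 118 109 111 111 111 110 110 108 107 105 104 104 103 102  92
270  97 110 110 109 109 109 108 107 105 104 103 102 102 101 100
280 104 109 108 107 107 107 106 105 104 103 102 102 101 101 100
290 105 107 106 105 105 105 105 104 103 102 101 101 101 100 100
300 105 105 105 105 104 103 103 102 102 101 101 101 100 100 100
310  79  96 104  99  99 102 103 102 101 101 100 100 100 100  99
320  51  61  69  65  62  71  84 100 101 100 100  99  99  99  98
```

The cup is well past the tipping point with its edge on the table. Opening the fingers should let it settle onto its mouth.

Emit:
play_rows --deltas '[[[0,0,0,0],[0,0,0,0],[0,0,0,0],[0,0,0,0],[0,0,-10,0],[0,0,-15,0],[0,0,-15,0]]]' --hand 100

```text
clock: 20.2
tool_pos: [0.4822, 0.1517, 0.1335]
eef_rot: [-0.0, 0.737, 0.676, -0.0]
contact_force: [0.3, -0.7, -0.3]
opening: 0.086
grip_force: 0.0
```

Emit:
play_rows --deltas '[[[0,0,-30,0],[0,0,-30,0],[0,0,-20,0],[0,0,0,0],[0,0,0,0]]]'

```text
clock: 20.7
tool_pos: [0.4822, 0.1519, 0.2134]
eef_rot: [0.0, 0.737, 0.676, 0.0]
contact_force: [0.6, -0.7, 0.0]
opening: 0.0855
grip_force: 0.0
```

```bash
cat >> h.py <<'E'
def ell(i,im,p,z=.062,a=60,lo=None,draw=None):
    """brown blob near the projection of p: fit ellipse, cast its centre to plane z"""
    u,v=proj(i,[*p,z]); hsv=cv2.cvtColor(im,cv2.COLOR_BGR2HSV); lab=cv2.cvtColor(im,cv2.COLOR_BGR2LAB)
    m=((hsv[...,2]<150)&(hsv[...,1]>75)&(hsv[...,0]<22)).astype(np.uint8)
    m=cv2.morphologyEx(m,cv2.MORPH_OPEN,np.ones((5,5)))
    for c in cv2.findContours(m,0,2)[0]:
        if cv2.contourArea(c)>600 and cv2.pointPolygonTest(c,(float(u),float(v)),True)>-a:
            e=cv2.fitEllipse(cv2.convexHull(c)); x,y,w,h=cv2.boundingRect(c)
            print("ell",[round(q,1) for q in (*e[0],*e[1],e[2])],"box",(x,y,w,h),"->",ray(i,e[0],z).round(4)[:2])
E
python3 - <<'E'
from h import *
i,im=cups(save="w13.png"); cups("side",save="s12.png"); st(); print(proj(i,[.482,.147,.062])); ell(i,im,[.482,.147])
s=cv2.imread("pics/s12.png"); cv2.imwrite("pics/t5.png",np.hstack([im[:, 60:420],s[60:480,130:490][:360*1] if 0 else cv2.resize(s[130:270,190:310],(360,420),interpolation=cv2.INTER_CUBIC)]))
E
```

```text
t20.8 tcp [0.4817 0.1516 0.2123] ytool [ 0.996 -0.086 -0.002] z [-0.002 -0.    -1.   ] F [ 0.1 -0.5 -0.5] open 0.0854 grip 0.0 q [-0.67  0.48  0.36  2.18 -0.34  0.53 -0.13]
[274.30688949 227.88149717]
ell [277.0, 241.8, 80.3, 120.3, 167.4] box (234, 184, 80, 114) -> [0.4831 0.1346]
```

View pics/t5.png

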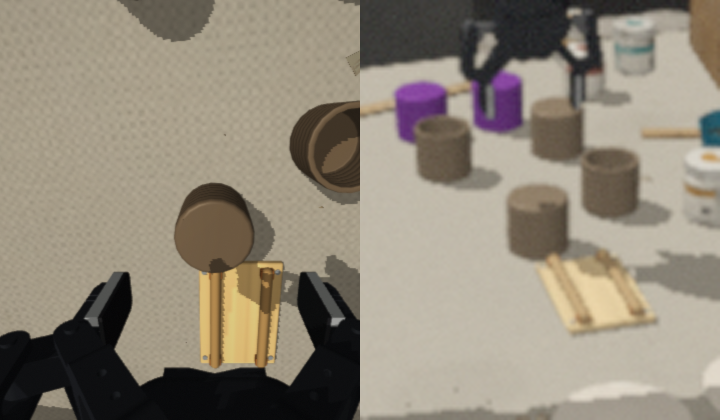

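Cup 3 now stands mouth down on the table, its top centre at full-frame pixel (273,232), or about (0.481, 0.145). I'll pick it up and carry it to the far bat at (0.422, −0.368).

Emit:
play_rows --deltas '[[[-7,-1,15,0],[0,0,25,0],[0,0,25,0],[0,0,25,0],[0,0,13,0],[0,0,6,0],[0,0,0,0]]]'

```text
clock: 21.5
tool_pos: [0.4804, 0.1444, 0.1032]
eef_rot: [-0.0, 0.737, 0.676, -0.001]
contact_force: [-0.2, 1.0, -1.0]
opening: 0.0852
grip_force: 0.0
```

Emit:
play_rows --deltas '[[[0,0,0,0],[0,0,0,0],[0,0,0,0],[0,0,0,0],[0,0,0,0],[0,0,0,0]]]' --hand 0 --newtons 30

```text
clock: 22.1
tool_pos: [0.4814, 0.1447, 0.1049]
eef_rot: [0.0, 0.737, 0.676, 0.001]
contact_force: [-0.5, -1.3, 7.1]
opening: 0.0656
grip_force: 34.2
```

Emit:
play_rows --deltas '[[[0,0,-15,0],[0,0,-25,0],[0,0,-25,0],[0,0,-22,0],[-25,0,0,0],[-32,0,0,0],[-32,0,0,0],[-32,0,0,0]]]'

```text
clock: 22.9
tool_pos: [0.4698, 0.0234, 0.1911]
eef_rot: [-0.0, 0.737, 0.676, 0.0]
contact_force: [0.7, 0.1, -1.6]
opening: 0.0651
grip_force: 34.6
```

Emit:
play_rows --deltas '[[[-32,0,0,0],[-32,0,0,0],[-32,0,0,0],[-32,0,0,0],[-32,0,0,0],[-32,0,0,0],[-32,0,0,0],[-32,0,0,0]]]'

```text
clock: 23.7
tool_pos: [0.4476, -0.2319, 0.1909]
eef_rot: [-0.0, 0.737, 0.676, 0.0]
contact_force: [0.6, -0.4, -1.1]
opening: 0.0654
grip_force: 34.6
```

Emit:
play_rows --deltas '[[[-32,-5,0,0],[-32,-5,0,0],[-32,-4,0,0],[-20,0,0,0],[0,0,0,0]]]'

```text
clock: 24.2
tool_pos: [0.4231, -0.349, 0.1913]
eef_rot: [0.002, 0.739, 0.674, -0.001]
contact_force: [0.3, -0.2, -1.0]
opening: 0.0651
grip_force: 34.5
```

Run:
```python
from h import *
i,im=cups(save="w14.png"); st(); print(tool([.4218,-.3685,.111]))
hsv=cv2.cvtColor(im,cv2.COLOR_BGR2HSV); print(proj(i,[.4218,-.3685,.006]))
```

```text
t24.2 tcp [ 0.4234 -0.3464  0.191 ] ytool [ 0.996 -0.089 -0.   ] z [-0.    -0.001 -1.   ] F [ 0.5  0.5 -2.4] open 0.0651 grip 34.5 q [ 0.42  0.55  0.25  2.1  -0.26  0.52  0.77]
[-22.1   0.3  80. ]
[274.54449495 228.21834393]
```

Emit:
play_rows --deltas '[[[-12,0,15,0],[-10,0,20,0],[0,0,20,0],[0,0,12,0],[0,0,6,0],[0,0,3,0],[0,0,2,0],[0,0,0,0]]]'

```text
clock: 25.05
tool_pos: [0.4225, -0.3671, 0.1133]
eef_rot: [0.0, 0.737, 0.676, 0.0]
contact_force: [-0.4, -0.4, -1.3]
opening: 0.0649
grip_force: 34.5
```

Emit:
play_rows --deltas '[[[0,0,1,0],[0,0,1,0],[0,0,0,0]]]'

```text
clock: 25.35
tool_pos: [0.4223, -0.3673, 0.1111]
eef_rot: [0.0, 0.737, 0.676, 0.0]
contact_force: [0.3, -0.6, -2.0]
opening: 0.0653
grip_force: 34.5
```

Run:
```python
from h import *
st()
```

```text
t25.4 tcp [ 0.4223 -0.3673  0.1111] ytool [ 0.996 -0.087  0.   ] z [ 0. -0. -1.] F [ 0.3 -0.6 -2. ] open 0.0653 grip 34.5 q [ 0.51  0.69  0.17  2.1  -0.3   0.38  0.84]
```

Emit:
play_rows --deltas '[[[0,0,1,0],[0,0,0,0]]]'

```text
clock: 25.55
tool_pos: [0.4223, -0.3673, 0.111]
eef_rot: [0.0, 0.737, 0.676, 0.0]
contact_force: [-0.5, 1.6, 6.8]
opening: 0.0651
grip_force: 35.3
```

Emit:
play_rows --deltas '[[[0,0,1,0],[0,0,0,0]]]'

```text
clock: 25.75
tool_pos: [0.4222, -0.3673, 0.1109]
eef_rot: [0.0, 0.737, 0.676, 0.0]
contact_force: [-3.3, 2.0, 15.2]
opening: 0.065
grip_force: 36.1
```

Contact at TCP z = 0.111. I'll release, rise and check the placing and the remaining cups from the top camera.

Emit:
play_rows --deltas '[[[0,0,-1,0],[0,0,0,0],[0,0,0,0],[0,0,-10,0],[0,0,-25,0],[0,0,-35,0],[0,0,-35,0]]]' --hand 100

```text
clock: 26.45
tool_pos: [0.4219, -0.367, 0.216]
eef_rot: [-0.001, 0.737, 0.676, -0.0]
contact_force: [0.2, -0.3, -0.4]
opening: 0.085
grip_force: 0.0
```

Emit:
play_rows --deltas '[[[40,0,0,0],[40,0,0,0],[40,4,0,0],[40,4,0,0],[40,4,0,0],[40,4,0,0],[40,4,0,0],[40,4,0,0]]]'

```text
clock: 27.25
tool_pos: [0.474, -0.0489, 0.2154]
eef_rot: [0.0, 0.737, 0.676, 0.0]
contact_force: [1.2, -0.1, 1.0]
opening: 0.0855
grip_force: 0.0
```

Emit:
play_rows --deltas '[[[40,25,0,0],[40,25,0,0],[40,25,0,0],[40,25,0,0],[30,25,0,0],[20,20,0,0],[0,0,0,0]]]'

```text
clock: 27.95
tool_pos: [0.6395, 0.1513, 0.2154]
eef_rot: [0.001, 0.735, 0.678, 0.002]
contact_force: [0.1, 0.9, -0.1]
opening: 0.0855
grip_force: 0.0
```

```bash
cat >> h.py <<'E'
def topscan(vis=True):
    i,im=cups("top"); hsv=cv2.cvtColor(im,cv2.COLOR_BGR2HSV)
    cv2.imwrite("pics/top_%.0f.png"%ctrl.read_state()["clock"],im)
    m=((hsv[...,2]<112)&(hsv[...,1]>60)&(hsv[...,0]<22)).astype(np.uint8); m[:150]=0; m[300:]=0; m[:,:155]=0; m[:,440:]=0
    m=cv2.morphologyEx(m,cv2.MORPH_OPEN,np.ones((3,3)))
    for c in cv2.findContours(m,0,2)[0]:
        a=cv2.contourArea(c)
        if 150<a<700:
            (x,y),r=cv2.minEnclosingCircle(c); print("blob",(round(x),round(y)),"r%.1f a%d"%(r,a),ray(i,(x,y),.062).round(3)[:2],"V",np.median(hsv[int(y)-3:int(y)+4,int(x)-3:int(x)+4,2]))
E
python3 - <<'E'
from h import *
topscan(); i,im=cups(save="w15.png"); st()
for p in [(.59,.195),(.445,.356),(.584,.369)]: print(proj(i,[*p,.062]).round()); ell(i,im,p)
E
```

```text
blob (412, 254) r11.1 a314 [ 0.421 -0.37 ] V 108.0
blob (182, 245) r10.9 a277 [0.434 0.355] V 76.0
blob (412, 206) r11.4 a322 [ 0.574 -0.371] V 107.0
blob (181, 198) r10.7 a286 [0.582 0.367] V 108.0
t28.1 tcp [0.6363 0.1465 0.2149] ytool [ 0.996 -0.086 -0.001] z [-0.001 -0.    -1.   ] F [ 0.5 -1.3 -0.8] open 0.0855 grip 0.0 q [-0.52  0.63  0.33  1.85 -0.3   0.71 -0.1 ]
[207. 169.]
ell [208.3, 159.0, 89.3, 92.2, 81.9] box (163, 116, 91, 89) -> [0.5923 0.2027]
[-76. -78.]
[ 149. -132.]
```

Cup 3 sits within 2 mm of its bat's centre, and the other cups haven't moved. Cup 1 is at about (0.591, 0.196): grip it by the rim.

Emit:
play_rows --deltas '[[[15,-17,0,0],[15,-17,0,0],[15,-15,15,0],[0,0,25,0],[0,0,25,0],[0,0,25,0],[0,0,14,0],[0,0,7,0]]]'

```text
clock: 28.85
tool_pos: [0.5904, 0.1937, 0.1029]
eef_rot: [-0.0, 0.738, 0.675, -0.001]
contact_force: [0.1, -0.7, -0.2]
opening: 0.085
grip_force: 0.0
```

Emit:
play_rows --deltas '[[[0,0,0,0],[0,0,0,0],[0,0,0,0],[0,0,0,0],[0,0,0,0],[0,0,0,0],[0,0,0,0]]]' --hand 0 --newtons 20

```text
clock: 29.55
tool_pos: [0.5919, 0.1954, 0.1045]
eef_rot: [0.0, 0.737, 0.676, 0.0]
contact_force: [0.2, -0.4, 2.5]
opening: 0.0673
grip_force: 23.1
```

Run:
```python
from h import *
st(); print(tool([.507,.129,.120]))
```

```text
t29.6 tcp [0.5919 0.1954 0.1045] ytool [ 0.996 -0.087  0.001] z [ 0.001  0.    -1.   ] F [ 0.2 -0.4  2.5] open 0.0673 grip 23.1 q [-0.56  0.75  0.25  1.96 -0.38  0.47 -0.13]
[-73.5 -78.8 -15.6]
```

Emit:
play_rows --deltas '[[[0,0,-8,0],[0,0,-8,0],[0,-20,0,0],[-16,-30,0,0],[-25,-20,0,0],[-25,-8,0,0],[-10,0,6,0],[0,0,0,0]]]'

```text
clock: 30.35
tool_pos: [0.5075, 0.1244, 0.1139]
eef_rot: [0.0, 0.738, 0.675, -0.0]
contact_force: [0.2, -0.3, -1.8]
opening: 0.0671
grip_force: 23.2
```

Emit:
play_rows --deltas '[[[-9,0,0,0],[-9,0,0,0],[-7,0,-2,0],[-7,0,-2,0],[-7,0,-2,0],[-7,0,0,0],[-7,0,0,0],[-7,0,1,0]]]'

```text
clock: 31.15
tool_pos: [0.503, 0.0667, 0.1194]
eef_rot: [0.0, 0.737, 0.676, 0.001]
contact_force: [0.9, 2.8, 3.8]
opening: 0.0659
grip_force: 21.3
```

Run:
```python
from h import *
i,im=cups(save="w16.png"); st()
r=cv2.imread("pics/w3.png")
for n,a in(("ref",r),("now",im)):
    g=cv2.cvtColor(a,cv2.COLOR_BGR2GRAY)[160:350,200:350]
    print(n,[int(x) for x in g[::8].mean(1)])
print("diff",np.abs(r.astype(int)-im)[160:350,200:350].mean())
```

```text
t31.2 tcp [0.5026 0.0649 0.1193] ytool [ 0.996 -0.088  0.002] z [ 0.002 -0.    -1.   ] F [0.9 1.1 4.6] open 0.0661 grip 21.8 q [-0.35  0.64  0.18  2.22 -0.36  0.31  0.05]
ref [173, 172, 131, 115, 100, 95, 87, 89, 82, 86, 80, 83, 79, 78, 74, 75, 69, 60, 52, 49, 54, 85, 153, 171]
now [156, 126, 110, 102, 92, 87, 84, 80, 82, 77, 76, 79, 77, 67, 63, 64, 61, 59, 51, 51, 74, 111, 148, 170]
diff 15.963251461988303
```

This profile matches the first cup's trip. I'll repeat the rest of the sequence: lay it down, release, regrip at the base and carry it out.

Emit:
play_rows --deltas '[[[-7,0,2,0],[-7,0,3,0],[-7,0,4,0],[-7,0,5,0],[-7,0,5,0],[-3,0,4,0],[0,0,0,0]]]'

```text
clock: 31.9
tool_pos: [0.4989, 0.0268, 0.0956]
eef_rot: [0.001, 0.738, 0.675, -0.0]
contact_force: [1.4, -2.8, 4.3]
opening: 0.0653
grip_force: 24.4
```

Run:
```python
from h import *
i,im=cups(save="w17.png"); st()
r=cv2.imread("pics/w4.png")
for n,a in(("ref",r),("now",im)):
    g=cv2.cvtColor(a,cv2.COLOR_BGR2GRAY)[140:380,200:350]
    print(n,[int(x) for x in g[::8].mean(1)])
print("diff",np.abs(r.astype(int)-im)[140:350,200:350].mean())
```

```text
t31.9 tcp [0.499  0.027  0.0958] ytool [ 0.996 -0.089  0.001] z [ 0.    -0.002 -1.   ] F [ 2.2 -2.2  4. ] open 0.0657 grip 24.4 q [-0.25  0.68  0.14  2.24 -0.35  0.25  0.11]
ref [168, 169, 167, 150, 195, 54, 90, 96, 97, 97, 91, 93, 96, 91, 91, 94, 91, 90, 91, 90, 89, 89, 88, 83, 80, 94, 98, 125, 135, 50]
now [168, 169, 111, 91, 99, 95, 98, 97, 98, 99, 95, 97, 98, 95, 93, 98, 97, 92, 94, 97, 92, 91, 95, 92, 95, 113, 137, 144, 135, 51]
diff 14.508349206349207
```

The base end sticks out about 8 mm further than before. I'll slide it further into the cradle while still gripped.

Emit:
play_rows --deltas '[[[-5,0,-2,0],[-5,0,0,0],[-5,0,1,0],[-3,0,1,0],[0,0,0,0]]]'

```text
clock: 32.45
tool_pos: [0.4975, 0.0101, 0.096]
eef_rot: [0.0, 0.737, 0.676, 0.0]
contact_force: [2.1, -0.9, 1.5]
opening: 0.0656
grip_force: 24.3
```

Run:
```python
from h import *
i,im=cups(save="w18.png"); st()
g=cv2.cvtColor(im,cv2.COLOR_BGR2GRAY)[140:380,200:350]
print([int(x) for x in g[::8].mean(1)])
i,s=cups("side",save="s13.png")
# cup silhouette in side view: lying cup at s3 vs now
for f in("pics/s3.png","pics/s13.png"):
    h=cv2.cvtColor(cv2.imread(f),cv2.COLOR_BGR2HSV)[195:225,245:280]
    print(f); print("\n".join(" ".join("%3d"%v for v in r[::3]) for r in h[::3,:,2]))
```

```text
t32.5 tcp [0.4975 0.0101 0.096 ] ytool [ 0.996 -0.087  0.001] z [ 0.001 -0.    -1.   ] F [ 1.6 -1.3  2. ] open 0.0660 grip 24.2 q [-0.21  0.68  0.13  2.24 -0.34  0.24  0.14]
[186, 166, 95, 93, 99, 95, 98, 97, 98, 99, 94, 97, 98, 95, 93, 98, 97, 92, 95, 96, 92, 91, 95, 92, 95, 111, 148, 151, 149, 50]
pics/s3.png
 46  46 167 172  39  38  43  44  45  39  39  91
 52  68 193  87  45  43  40  41  40  54  44  66
 64  50 183  55  38  56 103 121 111 102  76  37
105  41  68  43  41  98 105 104 104  97 129  45
180  35  41  41  81 106 104 106 107  84  95  86
193 188 109  74  98 104 107 107 104  88  90  98
192 193 134  98  93 104 110 106  95  92  95  99
193 194 152  92  86  91  98  97  94  95 111 107
192 196 211 141 136  95  90  87  98 111 133 161
193 193 221 216 164 150 141 132 149 161 139 145
pics/s13.png
114  46  75 160  50  46  38  42  44  42  42  72
137  42 111 192  65  42  36  41  44  40  43  95
160  38 161 168  51  42  41  42  47  48 141  39
170  39 151 102  40  45  94 109 109  83 156  98
186  44  46  41  40  77 107 112 110  96  87 108
194 108  49  46  46 109 109 106 109  99  85  80
193 194 189  47 104 109 109 109 110  94  89  81
194 194 190  50 115 106 110 108  98  94  99  52
195 197 213  78 121 119  84  89  92 101 125 116
194 192 223 213 128 161 141 122 134 153 137 144
```

Run:
```python
from h import *
i=ctrl.camera_info("wrist"); s=ctrl.read_state(); t=s["tool_pos"]; M=rot(s["eef_rot"])
im=cv2.imread("pics/w18.png"); g=cv2.cvtColor(im,cv2.COLOR_BGR2GRAY)
for c in (235,275,315): print(c,[int(v) for v in g[140:190:2,c]],[int(v) for v in g[320:370:2,c]])
for r in (152,156,160,178,330,340,346): print(r,(1000*M.T@(ray(i,(274,r),.077)-t)).round(0)[0],(1000*M.T@(ray(i,(274,r),.043)-t)).round(0)[0])
```

```text
235 [202, 195, 58, 83, 87, 89, 90, 89, 69, 84, 92, 98, 104, 107, 108, 109, 109, 107, 106, 105, 105, 107, 109, 108, 109] [106, 106, 106, 106, 106, 105, 105, 106, 106, 106, 126, 130, 131, 131, 120, 167, 171, 164, 164, 164, 164, 164, 163, 159, 35]
275 [206, 205, 205, 206, 205, 205, 205, 107, 72, 86, 93, 101, 114, 120, 124, 126, 124, 120, 118, 115, 115, 118, 121, 121, 121] [111, 107, 107, 104, 102, 102, 101, 102, 101, 101, 100, 97, 109, 165, 171, 173, 172, 165, 160, 162, 165, 169, 168, 165, 163]
315 [208, 203, 93, 76, 74, 76, 79, 78, 63, 62, 72, 76, 80, 81, 82, 83, 83, 83, 83, 82, 81, 81, 83, 83, 84] [80, 81, 80, 82, 82, 82, 82, 81, 81, 78, 86, 87, 87, 87, 86, 156, 158, 155, 156, 165, 166, 160, 156, 146, 37]
152 72.0 68.0
156 71.0 66.0
160 70.0 65.0
178 64.0 57.0
330 7.0 -22.0
340 3.0 -28.0
346 -0.0 -32.0
```

Emit:
play_rows --deltas '[[[0,0,2,0],[0,0,2,0],[0,0,0,0]]]'

```text
clock: 32.85
tool_pos: [0.4974, 0.0088, 0.0924]
eef_rot: [0.001, 0.738, 0.675, -0.0]
contact_force: [0.7, -4.3, 7.3]
opening: 0.0662
grip_force: 25.3
```

Emit:
play_rows --deltas '[[[0,0,0,0],[0,0,0,0],[0,0,0,0],[0,0,0,0]]]' --hand 100

```text
clock: 33.25
tool_pos: [0.4966, 0.0112, 0.0916]
eef_rot: [-0.001, 0.737, 0.676, -0.0]
contact_force: [0.4, -0.1, -0.8]
opening: 0.0855
grip_force: 0.0
```

```bash
cat >> h.py <<'E'
def lying(im,i):
    s=ctrl.read_state(); t=s["tool_pos"]; M=rot(s["eef_rot"]); g=cv2.cvtColor(im,cv2.COLOR_BGR2GRAY)
    print([int(v) for v in g[130:380:4,275]])
    for r in range(130,380,20): print(r,(1000*M.T@(ray(i,(275,r),.077)-t)).round(0)[0],end="; ")
    print()
E
python3 - <<'E'
from h import *
i,im=cups(save="w19.png"); st(); lying(im,i)
E
```

```text
t33.3 tcp [0.4968 0.0111 0.0917] ytool [ 0.996 -0.086 -0.001] z [-0.001  0.    -1.   ] F [-0.   0.1  0.2] open 0.0855 grip 0.0 q [-0.2   0.68  0.12  2.24 -0.34  0.23  0.14]
[173, 168, 200, 206, 207, 207, 207, 206, 207, 207, 207, 207, 49, 50, 49, 49, 51, 49, 51, 49, 50, 72, 88, 116, 121, 106, 105, 105, 106, 106, 103, 100, 102, 104, 106, 105, 103, 98, 99, 104, 105, 104, 101, 97, 100, 104, 105, 103, 98, 96, 102, 103, 103, 97, 96, 60, 60, 59, 58, 57, 72, 21, 11]
130 79.0; 150 73.0; 170 68.0; 190 62.0; 210 56.0; 230 49.0; 250 42.0; 270 35.0; 290 28.0; 310 20.0; 330 11.0; 350 2.0; 370 -7.0;
```

It settled flat, with the base end 54 mm behind the TCP. I'll regrip 12 mm from the base, then move outside the cradle with the −27 mm offset.

Emit:
play_rows --deltas '[[[10,0,-4,0],[14,0,0,0],[12,0,0,0],[6,0,0,0],[0,0,0,0],[0,0,0,0]]]'

```text
clock: 33.9
tool_pos: [0.5008, 0.0525, 0.0959]
eef_rot: [0.0, 0.737, 0.676, -0.0]
contact_force: [-0.3, 0.6, -1.1]
opening: 0.0852
grip_force: 0.0
```

Emit:
play_rows --deltas '[[[0,0,0,0],[0,0,0,0],[0,0,0,0],[0,0,0,0],[0,0,0,0],[0,0,0,0]]]' --hand 0

```text
clock: 34.5
tool_pos: [0.5021, 0.0519, 0.0963]
eef_rot: [0.001, 0.737, 0.675, 0.001]
contact_force: [3.3, -2.4, 5.8]
opening: 0.0658
grip_force: 22.3
```

Emit:
play_rows --deltas '[[[0,0,-10,0],[0,0,-14,0],[20,0,0,0],[25,0,0,0],[25,-7,0,0],[20,-10,0,0],[0,-10,0,0],[0,0,0,0]]]'

```text
clock: 35.3
tool_pos: [0.4779, 0.1447, 0.1194]
eef_rot: [-0.002, 0.736, 0.677, -0.003]
contact_force: [-0.9, 0.1, -2.3]
opening: 0.066
grip_force: 23.8
```

Run:
```python
from h import *
i,im=cups(save="w20.png"); st(); lying(im,i); print(tool([.4804,.144,.093]))
```

```text
t35.4 tcp [0.4795 0.1438 0.1196] ytool [ 0.996 -0.086 -0.004] z [-0.004 -0.001 -1.   ] F [-0.3 -0.5 -2.9] open 0.0657 grip 23.8 q [-0.53  0.64  0.2   2.23 -0.4   0.31 -0.07]
[165, 166, 163, 162, 166, 165, 165, 164, 164, 165, 160, 160, 164, 162, 168, 167, 160, 162, 165, 160, 162, 171, 162, 153, 162, 167, 158, 161, 164, 47, 47, 47, 47, 48, 47, 47, 47, 47, 48, 47, 47, 47, 47, 47, 47, 56, 77, 111, 98, 96, 94, 96, 96, 55, 54, 56, 56, 56, 54, 54, 55, 14, 11]
130 78.0; 150 71.0; 170 63.0; 190 55.0; 210 47.0; 230 38.0; 250 29.0; 270 20.0; 290 10.0; 310 -1.0; 330 -12.0; 350 -24.0; 370 -36.0; 
[ 0.3  1.  26.6]
```

Emit:
play_rows --deltas '[[[0,0,10,0],[0,0,10,0],[0,0,6.5,0],[0,0,0,0],[-7,0,0,0],[-7,0,0,0],[-5,0,-5,0]]]'

```text
clock: 36.05
tool_pos: [0.4803, 0.1283, 0.0987]
eef_rot: [-0.002, 0.736, 0.677, 0.001]
contact_force: [-0.4, 4.6, -1.9]
opening: 0.0652
grip_force: 22.8
```

Emit:
play_rows --deltas '[[[-5,0,-5,0],[-5,0,-4,0],[-5,0,-3,0]]]'

```text
clock: 36.35
tool_pos: [0.479, 0.1112, 0.111]
eef_rot: [-0.0, 0.737, 0.676, 0.001]
contact_force: [0.5, 4.5, -2.3]
opening: 0.0654
grip_force: 23.5
```

Emit:
play_rows --deltas '[[[-5,0,-2.5,0],[-5,0,-2,0],[-5,0,-1.5,0],[-5,0,-1,0]]]'

```text
clock: 36.75
tool_pos: [0.4772, 0.0904, 0.1175]
eef_rot: [0.0, 0.737, 0.676, 0.0]
contact_force: [0.5, 5.0, -3.4]
opening: 0.0657
grip_force: 23.7
```

Run:
```python
from h import *
i,im=cups(save="w21.png"); st(); lying(im,i)
```

```text
t36.8 tcp [0.4772 0.0894 0.1176] ytool [ 0.996 -0.088  0.001] z [ 0.001 -0.001 -1.   ] F [-0.7  4.4 -2.1] open 0.0656 grip 23.7 q [-0.4   0.63  0.17  2.26 -0.38  0.27  0.01]
[161, 161, 163, 165, 164, 160, 159, 164, 166, 165, 163, 164, 166, 166, 160, 160, 162, 164, 159, 158, 143, 80, 82, 82, 82, 83, 84, 83, 83, 83, 84, 83, 83, 83, 84, 84, 84, 84, 83, 83, 84, 84, 84, 84, 84, 85, 85, 85, 85, 85, 83, 73, 47, 47, 47, 49, 55, 53, 48, 142, 142, 17, 9]
130 78.0; 150 71.0; 170 64.0; 190 56.0; 210 48.0; 230 40.0; 250 31.0; 270 21.0; 290 11.0; 310 1.0; 330 -10.0; 350 -22.0; 370 -34.0;
```

A steady 4–5 N push and the face keeps turning. I'll carry on forward.

Emit:
play_rows --deltas '[[[-5,0,-1,0],[-5,0,0,0],[-5,0,0,0],[-5,0,0,0],[-5,0,1,0],[-5,0,1,0],[0,0,0,0]]]'

```text
clock: 37.5
tool_pos: [0.475, 0.0606, 0.1161]
eef_rot: [0.0, 0.737, 0.676, 0.0]
contact_force: [2.1, 5.2, -4.9]
opening: 0.0652
grip_force: 25.2
```

Run:
```python
from h import *
i,im=cups(save="w22.png"); st(); lying(im,i)
```

```text
t37.5 tcp [0.475  0.0606 0.1161] ytool [ 0.996 -0.087  0.001] z [ 0.001 -0.    -1.   ] F [ 1.3  4.9 -5.8] open 0.0655 grip 25.2 q [-0.34  0.63  0.15  2.28 -0.36  0.26  0.05]
[162, 161, 158, 157, 157, 159, 160, 156, 157, 161, 157, 150, 155, 161, 159, 148, 160, 159, 149, 52, 79, 111, 111, 110, 110, 110, 110, 109, 108, 108, 107, 107, 107, 105, 106, 105, 104, 103, 104, 103, 103, 102, 102, 101, 101, 100, 99, 99, 98, 71, 55, 54, 55, 54, 54, 53, 53, 53, 130, 137, 138, 18, 10]
130 77.0; 150 70.0; 170 63.0; 190 55.0; 210 47.0; 230 39.0; 250 30.0; 270 21.0; 290 11.0; 310 1.0; 330 -10.0; 350 -21.0; 370 -33.0;
```

It's almost upright, mouth down. I'll lift clear, go back to free table and lower until contact.

Emit:
play_rows --deltas '[[[0,0,-12,0],[0,0,-15,0],[25,0,-8,0],[30,0,0,0],[30,0,0,0],[10,0,15,0],[0,0,15,0],[0,0,12,0]]]'

```text
clock: 38.35
tool_pos: [0.482, 0.1538, 0.1083]
eef_rot: [0.0, 0.737, 0.676, -0.001]
contact_force: [-0.3, -0.1, -1.9]
opening: 0.0654
grip_force: 26.5
```

Emit:
play_rows --deltas '[[[0,0,3,0],[0,0,1,0],[0,0,0,0]]]'

```text
clock: 38.65
tool_pos: [0.4817, 0.1533, 0.1056]
eef_rot: [-0.0, 0.738, 0.675, -0.002]
contact_force: [-1.4, -1.1, 3.2]
opening: 0.065
grip_force: 27.2
```

Emit:
play_rows --deltas '[[[0,0,1.5,0],[0,0,0,0]]]'

```text
clock: 38.85
tool_pos: [0.4817, 0.1528, 0.105]
eef_rot: [-0.0, 0.738, 0.675, -0.001]
contact_force: [-3.6, -3.2, 13.3]
opening: 0.0656
grip_force: 28.4
```

Emit:
play_rows --deltas '[[[0,0,1.5,0],[0,0,0,0]]]'

```text
clock: 39.05
tool_pos: [0.4817, 0.1519, 0.104]
eef_rot: [0.0, 0.738, 0.674, -0.002]
contact_force: [-5.1, -5.3, 18.6]
opening: 0.0652
grip_force: 29.5
```

Run:
```python
from h import *
i,im=cups(save="w23.png"); st(); lying(im,i)
```

```text
t39.1 tcp [0.4817 0.1519 0.104 ] ytool [ 0.996 -0.09  -0.002] z [-0.002 -0.002 -1.   ] F [-3.5 -4.7 17.9] open 0.0653 grip 29.5 q [-0.53  0.67  0.18  2.22 -0.4   0.28 -0.09]
[157, 164, 165, 159, 152, 163, 165, 161, 154, 158, 161, 161, 161, 163, 161, 159, 161, 162, 155, 75, 70, 94, 109, 108, 108, 108, 107, 107, 106, 105, 105, 104, 103, 104, 103, 102, 101, 101, 100, 100, 100, 99, 99, 99, 98, 97, 96, 97, 96, 63, 54, 53, 54, 54, 53, 53, 53, 52, 63, 139, 139, 18, 8]
130 78.0; 150 72.0; 170 65.0; 190 59.0; 210 51.0; 230 44.0; 250 36.0; 270 28.0; 290 19.0; 310 10.0; 330 1.0; 350 -10.0; 370 -20.0;
```

Contact with the table. I'll release, let it settle flat, then rise for a quick measurement of the top face.

Emit:
play_rows --deltas '[[[0,0,0,0],[0,0,0,0],[0,0,0,0],[0,0,0,0],[0,0,-15,0],[0,0,-30,0],[0,0,-35,0],[0,0,-20,0]]]' --hand 100

```text
clock: 39.9
tool_pos: [0.4833, 0.1557, 0.2042]
eef_rot: [0.0, 0.737, 0.676, 0.001]
contact_force: [1.1, -0.8, 0.1]
opening: 0.0852
grip_force: 0.0
```

```bash
cat >> h.py <<'E'
def topface(im,i,p):
    """flat lit top face of a mouth-down cup: flood fill from the face, ellipse, cast to z=62 mm"""
    u,v=proj(i,[*p,.062]).astype(int); g=cv2.GaussianBlur(im,(5,5),0)
    m=np.zeros((im.shape[0]+2,im.shape[1]+2),np.uint8)
    cv2.floodFill(g,m,(int(u),int(v)),0,(5,)*3,(5,)*3,4|(255<<8)|cv2.FLOODFILL_MASK_ONLY)
    c=max(cv2.findContours(m[1:-1,1:-1],0,2)[0],key=cv2.contourArea); e=cv2.fitEllipse(cv2.convexHull(c))
    print("face px",[round(q,1) for q in (*e[0],*e[1],e[2])],"world",ray(i,e[0],.062).round(4)[:2],"bgr",im[v,u])
E
python3 - <<'E'
from h import *
print("ref cup3"); 
i,im=cups(save="w24.png"); st(); topface(im,i,[.482,.147]); ell(i,im,[.482,.147])
E
```

```text
ref cup3
t40.0 tcp [0.4845 0.156  0.2063] ytool [ 0.996 -0.087  0.006] z [ 0.006  0.003 -1.   ] F [ 0.3 -1.3  1.2] open 0.0856 grip 0.0 q [-0.64  0.49  0.33  2.18 -0.32  0.5  -0.16]
face px [286.4, 250.0, 94.5, 133.4, 140.0] world [0.4916 0.1348] bgr [ 60  83 102]
ell [284.9, 281.2, 110.4, 189.1, 168.6] box (230, 188, 115, 185) -> [0.4882 0.1064]
```

Run:
```python
from h import *
im=cv2.imread("pics/w24.png"); i=ctrl.camera_info("wrist")
print(proj(i,[.482,.147,.062]))
h=cv2.cvtColor(im,cv2.COLOR_BGR2HSV)
m=((abs(h[...,2].astype(int)-104)<13)&(h[...,1]>85)&(h[...,0]<20)).astype(np.uint8)
m=cv2.morphologyEx(m,cv2.MORPH_OPEN,cv2.getStructuringElement(2,(13,13)))
for c in cv2.findContours(m,0,2)[0]:
    if cv2.contourArea(c)>800: e=cv2.fitEllipse(c); print([round(q,1) for q in (*e[0],*e[1])],cv2.boundingRect(c),ray(i,e[0],.062).round(4))
g=h[...,2]
for r in range(170,310,8): print(r," ".join("%3d"%v for v in g[r,215:340:6]))
```

```text
[271.05882173 236.67137534]
[269.6, 242.0, 64.1, 80.9] (230, 208, 79, 69) [0.4804 0.1425 0.062 ]
170 154 161 150 162 149 162 158 157 158 156 155 161 158 162 155 160 153 161 158 162 156
178 159 159 157 160 156 161 151 164 155 161 158 158 158 158 154 161 157 157 161 150 162
186 157 160 157 157 158 157 161 155 157 147 151 153 162 155 160 158 160 158 158 157 162
194 160 154 157 159 159 157  71  58  58  54  52  46  44 103 162 156 160 161 158 158 157
202 158 154 159 152 160  61  59  58  54  54  51  46  45  38  37 157 158 156 158 159 156
210 159 155 157 156  68  60  76 110 117 108 104  95  76  43  35  79 110 157 157 152 161
218 160 156 155 157  74 126 104 104 102 102 102 101 101  99  72  34  89  91 154 151 157
226 161 152 159  73 110 104 104 104 102 102 102 100 101 100 101  78  89  95  91 155 159
234 155 153 161 107 105 104 104 103 102 102 101 101 100 100 101  99  57  95  92  94 156
242 155 156 160 106 106 104 104 103 102 102 102 100 101 100 100 100  63  93  94  95 155
250 158 157 155 105 105 103 103 102 101 101 102 101 101 100 100 100  63  92  94  95 158
258 157 155 156 110 103 103 102 102 102 100 100 101 100 101 100  97  92  92  97 123 154
266 156 153 158 154 103 103 102 102  80  60  60  82 100 100  99  82  94  93 148 155 157
274 155 153 157 148 155 133 101 102  63  60  59  59  59  96 133 134 132 142 133 154 122
282 155 157 155 152 156 154 154 165 117 112 129 117 209 163 137 136 135 144 101  90  89
290 155 160 154 152 158 151 158 164 210 150 161 128 209 175 137 136 137 143  81  98 121
298 155 155 149 159 154 150 156 163 210 150 161 127 208 209 185 136 137 142  82  96 121
306 156 154 152 159 150 155 155 158 209 153 160 127 208 209 209 209 200 140  86  93 172
```

Cup 1 stands mouth down, its face centre at (269.5,244), or about (0.480, 0.141). Next I'll pick it up and carry it to the bat at (0.438, −0.207).

Emit:
play_rows --deltas '[[[-8,-3,10,0],[-7,0,20,0],[0,0,25,0],[0,0,25,0],[0,0,15,0],[0,0,7,0],[0,0,0,0]]]'

```text
clock: 40.65
tool_pos: [0.478, 0.1407, 0.0994]
eef_rot: [-0.0, 0.737, 0.676, -0.001]
contact_force: [-0.4, -0.5, -1.1]
opening: 0.0855
grip_force: 0.0
```

Emit:
play_rows --deltas '[[[0,0,0,0],[0,0,0,0],[0,0,0,0],[0,0,0,0],[0,0,0,0],[0,0,0,0]]]' --hand 0 --newtons 30

```text
clock: 41.25
tool_pos: [0.479, 0.141, 0.1013]
eef_rot: [0.0, 0.737, 0.676, 0.001]
contact_force: [-1.1, -0.4, 7.5]
opening: 0.0662
grip_force: 34.7
```

Emit:
play_rows --deltas '[[[0,0,-15,0],[0,0,-25,0],[0,0,-25,0],[0,0,-15,0],[-25,0,0,0],[-35,0,0,0],[-35,0,0,0],[-35,-2,0,0]]]'

```text
clock: 42.05
tool_pos: [0.465, 0.0107, 0.1805]
eef_rot: [0.0, 0.737, 0.676, 0.0]
contact_force: [-0.3, 0.1, -1.7]
opening: 0.0659
grip_force: 35.1
```

Emit:
play_rows --deltas '[[[-35,-2,0,0],[-35,-2,0,0],[-35,-2,0,0],[-35,-2,0,0],[-35,-2,0,0],[-30,0,0,0],[-15,0,0,0],[0,0,0,0]]]'

```text
clock: 42.85
tool_pos: [0.4355, -0.2095, 0.1806]
eef_rot: [0.001, 0.739, 0.674, -0.0]
contact_force: [-1.1, -0.1, -2.2]
opening: 0.066
grip_force: 35.1
```

Run:
```python
from h import *
st(); print(tool([.438,-.2074,.113]))
```

```text
t42.9 tcp [ 0.4355 -0.2095  0.1806] ytool [ 0.996 -0.092  0.001] z [ 0.001 -0.002 -1.   ] F [-1.1 -0.1 -2.2] open 0.0660 grip 35.1 q [ 0.2   0.51  0.21  2.24 -0.25  0.41  0.52]
[ 2.4  2.2 67.6]
```

Emit:
play_rows --deltas '[[[2,2,15,0],[0,0,20,0],[0,0,20,0],[0,0,10,0],[0,0,4,0],[0,0,2,0],[0,0,0,0]]]'

```text
clock: 43.55
tool_pos: [0.4386, -0.2048, 0.1097]
eef_rot: [0.0, 0.737, 0.676, 0.0]
contact_force: [-0.3, -0.3, -2.7]
opening: 0.0662
grip_force: 35.0
```

Emit:
play_rows --deltas '[[[0,0,1,0],[0,0,0.5,0],[0,0,0,0]]]'

```text
clock: 43.85
tool_pos: [0.4385, -0.2051, 0.1082]
eef_rot: [0.0, 0.737, 0.676, 0.0]
contact_force: [0.0, -0.1, -2.6]
opening: 0.0661
grip_force: 35.0
```

Emit:
play_rows --deltas '[[[0,0,1,0],[0,0,0,0]]]'

```text
clock: 44.05
tool_pos: [0.4384, -0.2051, 0.1073]
eef_rot: [0.0, 0.737, 0.676, 0.0]
contact_force: [-1.1, 0.3, 2.8]
opening: 0.0662
grip_force: 35.4
```

Contact. I'll release, rise, and head for cup 2 at about (0.440, 0.356), then scan.

Emit:
play_rows --deltas '[[[0,0,0,0],[0,0,0,0],[0,0,0,0],[0,0,-15,0],[0,0,-30,0],[0,0,-35,0],[0,0,-30,0]]]' --hand 100

```text
clock: 44.75
tool_pos: [0.4382, -0.205, 0.2181]
eef_rot: [-0.0, 0.737, 0.676, -0.0]
contact_force: [2.0, -0.7, 0.4]
opening: 0.0853
grip_force: 0.0
```

Emit:
play_rows --deltas '[[[35,0,0,0],[40,0,0,0],[40,0,0,0],[40,0,0,0],[40,0,0,0],[40,0,0,0],[40,0,0,0],[40,0,0,0]]]'

```text
clock: 45.55
tool_pos: [0.4654, 0.1105, 0.2169]
eef_rot: [0.0, 0.737, 0.676, -0.0]
contact_force: [0.9, -0.6, 0.4]
opening: 0.0857
grip_force: 0.0
```

Emit:
play_rows --deltas '[[[40,-8,0,0],[40,-8,0,0],[40,-8,0,0],[40,-8,0,0],[40,-8,0,0],[20,-8,0,0],[0,0,0,0]]]'

```text
clock: 46.25
tool_pos: [0.4352, 0.3368, 0.2166]
eef_rot: [-0.001, 0.735, 0.679, 0.001]
contact_force: [-1.2, -0.7, -0.1]
opening: 0.0856
grip_force: 0.0
```

Run:
```python
from h import *
topscan(); i,im=cups(save="w25.png"); st()
for p in [(.44,.356),(.584,.369)]: print(proj(i,[*p,.062]).round()); ell(i,im,p)
```

```text
blob (412, 254) r11.4 a329 [ 0.421 -0.369] V 104.0
blob (360, 248) r10.4 a295 [ 0.436 -0.205] V 105.0
blob (412, 206) r11.5 a326 [ 0.575 -0.37 ] V 102.0
blob (181, 197) r11.2 a315 [0.585 0.367] V 104.0
t46.4 tcp [0.4365 0.3318 0.2167] ytool [ 0.996 -0.086 -0.   ] z [-0.    -0.001 -1.   ] F [ 0.5 -0.8  0.2] open 0.0856 grip 0.0 q [-0.97  0.52  0.33  2.09 -0.29  0.58 -0.53]
[277. 194.]
ell [272.1, 186.1, 83.6, 87.4, 177.3] box (230, 142, 85, 88) -> [0.4365 0.3628]
[464. 163.]
ell [453.6, 152.6, 90.8, 116.9, 87.5] box (395, 113, 116, 87) -> [0.5751 0.3773]
```

Emit:
play_rows --deltas '[[[13,-1.5,10,0],[13,-1,20,0],[0,0,25,0],[0,0,25,0],[0,0,20,0],[0,0,10,0],[0,0,3,0],[0,0,0,0]]]'

```text
clock: 47.15
tool_pos: [0.437, 0.3579, 0.1038]
eef_rot: [0.0, 0.737, 0.675, -0.0]
contact_force: [-0.5, 0.7, 0.8]
opening: 0.0855
grip_force: 0.0
```

Emit:
play_rows --deltas '[[[0,0,0,0],[0,0,0,0],[0,0,0,0],[0,0,0,0],[0,0,0,0],[0,0,0,0],[0,0,0,0]]]' --hand 0 --newtons 20

```text
clock: 47.85
tool_pos: [0.437, 0.3585, 0.1051]
eef_rot: [0.0, 0.737, 0.676, 0.001]
contact_force: [-1.0, -1.3, 6.5]
opening: 0.0682
grip_force: 23.0
```

Run:
```python
from h import *
st(); print(tool([.5076,.1262,.114]))
```

```text
t47.9 tcp [0.437  0.3585 0.1051] ytool [ 0.996 -0.087  0.001] z [ 0.001  0.001 -1.   ] F [-1.  -1.3  6.5] open 0.0682 grip 23.0 q [-0.92  0.71  0.21  2.09 -0.38  0.38 -0.49]
[-225.3   90.4   -9.1]
```

Emit:
play_rows --deltas '[[[0,0,-8,0],[0,0,-10,0],[-25,10,0,0],[-35,15,0,0],[-35,15,0,0],[-35,15,0,0],[-35,15,0,0],[-30,12,0,0]]]'

```text
clock: 48.65
tool_pos: [0.5023, 0.1548, 0.1227]
eef_rot: [0.001, 0.738, 0.675, 0.0]
contact_force: [0.8, -0.0, -1.3]
opening: 0.0683
grip_force: 23.5
```

Emit:
play_rows --deltas '[[[-20,8,0,0],[-10,0,8,0],[0,0,0,0]]]'

```text
clock: 48.95
tool_pos: [0.5059, 0.1248, 0.1134]
eef_rot: [-0.0, 0.738, 0.675, -0.001]
contact_force: [-0.8, -1.4, -2.3]
opening: 0.0683
grip_force: 23.5
```

Emit:
play_rows --deltas '[[[-9,0,0,0],[-9,0,0,0],[-7,0,-2,0],[-7,0,-2,0],[-7,0,-2,0],[-7,0,0,0],[-7,0,0,0],[-7,0,1,0]]]'

```text
clock: 49.75
tool_pos: [0.5029, 0.0677, 0.1202]
eef_rot: [0.0, 0.736, 0.677, 0.002]
contact_force: [0.5, 2.4, 8.1]
opening: 0.068
grip_force: 22.9
```

Run:
```python
from h import *
i,im=cups(save="w26.png"); st()
g=cv2.cvtColor(im,cv2.COLOR_BGR2GRAY)[160:350,200:350]
print([int(x) for x in g[::8].mean(1)])
```

```text
t49.8 tcp [0.5027 0.0659 0.12  ] ytool [ 0.996 -0.087  0.003] z [ 0.003  0.001 -1.   ] F [0.7 2.3 6.3] open 0.0686 grip 22.7 q [-0.31  0.63  0.13  2.22 -0.26  0.3  -0.05]
[171, 148, 121, 110, 97, 91, 87, 84, 84, 82, 79, 81, 75, 78, 76, 66, 64, 59, 50, 48, 63, 99, 150, 168]
```

Same profile as before. I'll lay it down with a bit more forward travel.

Emit:
play_rows --deltas '[[[-7,0,2,0],[-7,0,3,0],[-7,0,4,0],[-7,0,5,0],[-7,0,4,0],[-7,0,4,0],[-7,0,2,0],[-5,0,0,0]]]'

```text
clock: 50.6
tool_pos: [0.4963, 0.0119, 0.0944]
eef_rot: [-0.0, 0.737, 0.676, -0.001]
contact_force: [-0.7, 1.7, 0.3]
opening: 0.0678
grip_force: 22.3
```

Emit:
play_rows --deltas '[[[0,0,1,0],[0,0,1,0],[0,0,0,0]]]'

```text
clock: 50.9
tool_pos: [0.4962, 0.0116, 0.093]
eef_rot: [0.0, 0.738, 0.675, -0.001]
contact_force: [-1.0, -3.5, 3.0]
opening: 0.0682
grip_force: 22.5
```

Emit:
play_rows --deltas '[[[0,0,0,0],[0,0,0,0],[0,0,0,0],[0,0,0,0]]]' --hand 100

```text
clock: 51.3
tool_pos: [0.4973, 0.0134, 0.0929]
eef_rot: [0.0, 0.737, 0.676, 0.0]
contact_force: [-0.5, 0.7, 0.4]
opening: 0.0856
grip_force: 0.0
```

Run:
```python
from h import *
i,im=cups(save="w27.png"); st(); lying(im,i)
```

```text
t51.4 tcp [0.4972 0.0133 0.0929] ytool [ 0.996 -0.086  0.   ] z [ 0.  0. -1.] F [ 0.2 -0.2 -0.8] open 0.0852 grip 0.0 q [-0.18  0.68  0.09  2.24 -0.24  0.23  0.03]
[175, 175, 170, 198, 207, 207, 207, 207, 207, 207, 207, 49, 49, 48, 50, 50, 50, 49, 50, 67, 85, 113, 118, 105, 104, 104, 107, 105, 102, 98, 100, 103, 105, 105, 102, 97, 98, 103, 104, 105, 100, 96, 97, 103, 103, 103, 98, 95, 100, 103, 102, 96, 94, 98, 98, 60, 57, 58, 57, 161, 170, 20, 9]
130 79.0; 150 73.0; 170 68.0; 190 62.0; 210 55.0; 230 49.0; 250 42.0; 270 34.0; 290 27.0; 310 19.0; 330 10.0; 350 1.0; 370 -8.0;
```

It lies flat, base end at +57 mm. I'll regrip at +45 mm and carry it to the offset start point.

Emit:
play_rows --deltas '[[[10,0,-3,0],[15,0,0,0],[14,0,0,0],[6,0,0,0],[0,0,0,0],[0,0,0,0]]]'

```text
clock: 51.95
tool_pos: [0.5007, 0.0575, 0.096]
eef_rot: [0.0, 0.737, 0.676, -0.0]
contact_force: [-1.2, -0.1, -0.6]
opening: 0.0852
grip_force: 0.0
```

Emit:
play_rows --deltas '[[[0,0,0,0],[0,0,0,0],[0,0,0,0],[0,0,0,0],[0,0,0,0],[0,0,0,0]]]' --hand 0

```text
clock: 52.55
tool_pos: [0.5015, 0.0568, 0.0964]
eef_rot: [0.001, 0.738, 0.675, 0.001]
contact_force: [0.3, -0.8, 4.8]
opening: 0.0681
grip_force: 21.5
```

Emit:
play_rows --deltas '[[[0,0,-10,0],[0,0,-14,0],[20,0,0,0],[25,0,0,0],[25,-7,0,0],[15,-10,0,0],[0,-10,0,0],[0,0,0,0]]]'

```text
clock: 53.35
tool_pos: [0.4785, 0.1441, 0.1198]
eef_rot: [-0.001, 0.737, 0.676, -0.002]
contact_force: [-0.3, -0.1, -1.6]
opening: 0.0679
grip_force: 23.3
```

Run:
```python
from h import *
i,im=cups(save="w28.png"); st(); lying(im,i); print(tool([.4804,.144,.093]))
```

```text
t53.4 tcp [0.4798 0.1433 0.1199] ytool [ 0.996 -0.087 -0.002] z [-0.002 -0.001 -1.   ] F [-0.3  0.9 -1. ] open 0.0676 grip 23.3 q [-0.49  0.63  0.15  2.23 -0.3   0.3  -0.17]
[164, 164, 164, 163, 167, 166, 164, 165, 166, 166, 157, 162, 163, 165, 168, 167, 165, 165, 164, 163, 166, 168, 160, 156, 164, 167, 153, 162, 166, 51, 47, 47, 46, 47, 47, 48, 47, 47, 47, 47, 47, 47, 47, 47, 47, 48, 70, 93, 100, 98, 94, 97, 73, 55, 54, 56, 57, 56, 54, 54, 56, 15, 10]
130 78.0; 150 71.0; 170 63.0; 190 55.0; 210 47.0; 230 38.0; 250 29.0; 270 19.0; 290 9.0; 310 -1.0; 330 -12.0; 350 -24.0; 370 -37.0; 
[ 0.8  0.6 26.9]
```

The state is identical to cup 1's, so I'll use the same trip.

Emit:
play_rows --deltas '[[[0,0,10,0],[0,0,10,0],[0,0,6.5,0],[0,0,0,0],[-7,0,0,0],[-7,0,0,0],[-5,0,-5,0]]]'

```text
clock: 54.1
tool_pos: [0.4809, 0.1285, 0.0989]
eef_rot: [-0.001, 0.736, 0.677, 0.002]
contact_force: [0.5, 6.3, 1.1]
opening: 0.0671
grip_force: 22.4
```

Emit:
play_rows --deltas '[[[-5,0,-5,0],[-5,0,-4,0],[-5,0,-3,0]]]'

```text
clock: 54.4
tool_pos: [0.4797, 0.111, 0.1113]
eef_rot: [0.001, 0.737, 0.676, 0.002]
contact_force: [2.9, 4.4, -0.9]
opening: 0.0676
grip_force: 22.6
```

Emit:
play_rows --deltas '[[[-5,0,-2.5,0],[-5,0,-2,0],[-5,0,-1.5,0],[-5,0,-1,0]]]'

```text
clock: 54.8
tool_pos: [0.4766, 0.0902, 0.1176]
eef_rot: [0.0, 0.737, 0.676, -0.0]
contact_force: [2.5, 3.0, 0.8]
opening: 0.0668
grip_force: 22.2
```

Emit:
play_rows --deltas '[[[-5,0,-1,0],[-5,0,0,0],[-5,0,0,0],[-5,0,0,0],[-5,0,1,0],[-5,0,1,0],[0,0,0,0]]]'

```text
clock: 55.5
tool_pos: [0.474, 0.061, 0.116]
eef_rot: [-0.0, 0.737, 0.676, 0.0]
contact_force: [3.4, 3.8, -4.8]
opening: 0.0654
grip_force: 24.9
```

Run:
```python
from h import *
i,im=cups(save="w29.png"); st(); lying(im,i)
```

```text
t55.5 tcp [0.4741 0.061  0.1161] ytool [ 0.996 -0.087 -0.   ] z [-0.  0. -1.] F [ 2.4  4.3 -4.1] open 0.0654 grip 24.9 q [-0.3   0.62  0.11  2.28 -0.26  0.25 -0.05]
[162, 164, 159, 156, 158, 164, 158, 154, 156, 168, 161, 152, 155, 164, 163, 155, 161, 161, 156, 155, 42, 42, 40, 57, 83, 101, 104, 102, 103, 102, 102, 102, 102, 101, 100, 99, 100, 98, 99, 98, 98, 97, 96, 97, 97, 96, 96, 95, 55, 54, 54, 55, 55, 55, 55, 55, 54, 54, 54, 130, 143, 15, 9]
130 77.0; 150 70.0; 170 63.0; 190 55.0; 210 47.0; 230 39.0; 250 30.0; 270 21.0; 290 11.0; 310 1.0; 330 -10.0; 350 -21.0; 370 -33.0;
```

Emit:
play_rows --deltas '[[[0,0,-12,0],[0,0,-15,0],[25,0,-8,0],[30,0,0,0],[30,0,0,0],[10,0,15,0],[0,0,15,0],[0,0,12,0]]]'

```text
clock: 56.35
tool_pos: [0.4805, 0.1544, 0.109]
eef_rot: [-0.0, 0.737, 0.676, -0.002]
contact_force: [-0.3, -0.1, -1.4]
opening: 0.0651
grip_force: 26.1
```

Emit:
play_rows --deltas '[[[0,0,2,0],[0,0,1,0],[0,0,0,0]]]'

```text
clock: 56.65
tool_pos: [0.4815, 0.1544, 0.1067]
eef_rot: [-0.0, 0.738, 0.675, -0.001]
contact_force: [0.4, -0.3, -1.8]
opening: 0.0652
grip_force: 26.2
```

Emit:
play_rows --deltas '[[[0,0,1.5,0],[0,0,0,0]]]'

```text
clock: 56.85
tool_pos: [0.4822, 0.1545, 0.1061]
eef_rot: [0.0, 0.738, 0.675, -0.0]
contact_force: [-2.5, -3.1, 9.2]
opening: 0.0656
grip_force: 27.5
```

Emit:
play_rows --deltas '[[[0,0,1.5,0],[0,0,0,0]]]'

```text
clock: 57.05
tool_pos: [0.4823, 0.1537, 0.1052]
eef_rot: [0.0, 0.738, 0.675, -0.0]
contact_force: [-4.0, -4.1, 16.3]
opening: 0.0652
grip_force: 28.6
```

Run:
```python
from h import *
i,im=cups(save="w30.png"); st(); lying(im,i)
```

```text
t57.1 tcp [0.4823 0.1536 0.1052] ytool [ 0.996 -0.089  0.   ] z [ 0.    -0.001 -1.   ] F [-2.4 -4.8 15.6] open 0.0660 grip 28.5 q [-0.5   0.66  0.13  2.22 -0.3   0.28 -0.19]
[159, 160, 165, 166, 158, 158, 169, 169, 160, 156, 161, 166, 164, 163, 165, 165, 162, 164, 163, 152, 41, 41, 35, 44, 76, 92, 101, 100, 101, 101, 100, 99, 100, 99, 99, 98, 98, 97, 97, 97, 96, 95, 95, 95, 96, 95, 95, 95, 54, 54, 55, 54, 55, 54, 54, 54, 54, 54, 53, 88, 142, 14, 10]
130 78.0; 150 72.0; 170 65.0; 190 58.0; 210 51.0; 230 44.0; 250 36.0; 270 27.0; 290 18.0; 310 9.0; 330 -0.0; 350 -11.0; 370 -22.0;
```

Emit:
play_rows --deltas '[[[0,0,0,0],[0,0,0,0],[0,0,0,0],[0,0,0,0],[0,0,-15,0],[0,0,-30,0],[0,0,-35,0],[0,0,-20,0]]]' --hand 100

```text
clock: 57.9
tool_pos: [0.4829, 0.1558, 0.2053]
eef_rot: [0.0, 0.737, 0.676, 0.001]
contact_force: [2.0, 0.6, 0.5]
opening: 0.0853
grip_force: 0.0
```

Run:
```python
from h import *
i,im=cups(save="w31.png"); st(); print(proj(i,[.482,.147,.062]))
g=cv2.cvtColor(im,cv2.COLOR_BGR2HSV)[...,2]
for r in range(186,300,8): print(r," ".join("%3d"%v for v in g[r,215:340:6]))
```

```text
t58.0 tcp [0.4841 0.1562 0.2074] ytool [ 0.996 -0.087  0.006] z [ 0.006  0.003 -1.   ] F [0.9 0.3 2.1] open 0.0854 grip 0.0 q [-0.59  0.48  0.25  2.18 -0.24  0.5  -0.24]
[273.66078775 236.46779626]
186 157 160 156 158 157 158 160 153  77  56  51  57 129 155 159 157 159 158 159 157 162
194 159 154 158 161 160 157  61  58  59  52  50  48  44  38 138 155 161 161 158 158 157
202 155 155 159 152 160  63  60  59  67  71  72  59  47  40  37  95 158 156 157 159 156
210 158 155 157 154 100  64 115 113 103 102 102 101 100  90  51  33  90 131 157 152 160
218 160 155 156 156  83 109 103 103 103 103 102 100 100 100 101  68  86  92  93 151 157
226 161 151 161 127 107 104 104 104 103 102 101 100 101 101 101  99  48  95  90  97 158
234 155 155 160 101 105 104 104 103 102 101 102 101 101 101 101  99  87  96  93  94 152
242 156 156 162 103 105 104 103 102 102 102 101 101 100 100 100 100  91  94  93  95 104
250 159 156 156 119 105 104 104 103 102 101 101 101 100 100 100  99  76  93  93  93 156
258 157 153 156 152 102 103 103 102 101 101  99 101 100 101  99  98  89  93  96 129 155
266 157 152 158 154 155 103 102 103  76  59  59  82 100 100  94  87  95  92 159 153 157
274 156 154 157 148 157 155 145 111  62  60  59  59  71 137 136 135 133 144 134 154 123
282 154 157 154 152 158 152 154 159 148 149 166 124 210 178 137 137 135 145 108  93  97
290 154 160 153 152 157 151 158 154 209 163 164 103 209 182 136 136 136 143  77  98 120
298 156 154 148 159 152 151 156 153 209 166 163 114 208 208 199 136 136 143  80  97 121
```

Cup 2 is mouth down at about (0.480, 0.144). I'll take it to the bat at (0.585, −0.200).

Emit:
play_rows --deltas '[[[-7,-3,10,0],[-6,0,20,0],[0,0,25,0],[0,0,25,0],[0,0,16,0],[0,0,8,0],[0,0,0,0]]]'

```text
clock: 58.65
tool_pos: [0.4768, 0.1422, 0.0975]
eef_rot: [-0.001, 0.737, 0.676, -0.002]
contact_force: [0.2, -0.4, 0.2]
opening: 0.0854
grip_force: 0.0
```

Emit:
play_rows --deltas '[[[0,0,0,0],[0,0,0,0],[0,0,0,0],[0,0,0,0],[0,0,0,0],[0,0,0,0]]]' --hand 0 --newtons 30

```text
clock: 59.25
tool_pos: [0.4783, 0.143, 0.1]
eef_rot: [0.0, 0.737, 0.676, 0.0]
contact_force: [-0.2, -0.4, 5.1]
opening: 0.0651
grip_force: 34.4
```

Emit:
play_rows --deltas '[[[0,0,-15,0],[0,0,-25,0],[0,0,-25,0],[0,0,-15,0],[-25,10,0,0],[-35,14,0,0],[-35,14,0,0],[-35,14,0,0]]]'

```text
clock: 60.05
tool_pos: [0.5186, 0.0079, 0.1793]
eef_rot: [-0.0, 0.737, 0.676, -0.0]
contact_force: [0.6, 0.4, -0.8]
opening: 0.0655
grip_force: 34.5
```

Emit:
play_rows --deltas '[[[-35,14,0,0],[-35,14,0,0],[-35,14,0,0],[-35,14,0,0],[-35,14,0,0],[-20,8,0,0],[-9,4,0,0],[0,0,0,0]]]'

```text
clock: 60.85
tool_pos: [0.5825, -0.2027, 0.1791]
eef_rot: [0.0, 0.738, 0.675, -0.0]
contact_force: [0.2, 0.3, -1.9]
opening: 0.0657
grip_force: 34.5
```

Run:
```python
from h import *
st(); print(tool([.5854,-.2005,.113]))
```

```text
t60.9 tcp [ 0.5825 -0.2027  0.1791] ytool [ 0.996 -0.089 -0.   ] z [-0. -0. -1.] F [ 0.2  0.3 -1.9] open 0.0657 grip 34.5 q [ 0.14  0.62  0.18  1.95 -0.19  0.58  0.35]
[ 2.5  2.8 66.1]
```

Emit:
play_rows --deltas '[[[2.5,2.5,15,0],[0,0,20,0],[0,0,20,0],[0,0,10,0],[0,0,4,0],[0,0,2,0],[0,0,0,0]]]'

```text
clock: 61.55
tool_pos: [0.5857, -0.1988, 0.1086]
eef_rot: [0.0, 0.737, 0.676, 0.0]
contact_force: [0.2, -1.1, -1.0]
opening: 0.0656
grip_force: 34.5
```

Emit:
play_rows --deltas '[[[0,0,1,0],[0,0,0.5,0],[0,0,0,0]]]'

```text
clock: 61.85
tool_pos: [0.5856, -0.1993, 0.1074]
eef_rot: [0.0, 0.737, 0.676, 0.0]
contact_force: [0.1, -0.1, -1.5]
opening: 0.0654
grip_force: 34.5
```

Emit:
play_rows --deltas '[[[0,0,1,0],[0,0,0,0]]]'

```text
clock: 62.05
tool_pos: [0.5855, -0.1993, 0.1061]
eef_rot: [0.0, 0.737, 0.676, 0.0]
contact_force: [-0.2, -0.9, -1.0]
opening: 0.0653
grip_force: 34.6
```

Emit:
play_rows --deltas '[[[0,0,0.7,0],[0,0,0,0]]]'

```text
clock: 62.25
tool_pos: [0.5855, -0.1993, 0.106]
eef_rot: [0.0, 0.737, 0.676, 0.0]
contact_force: [-2.1, 0.8, 4.5]
opening: 0.0654
grip_force: 35.1
```

Emit:
play_rows --deltas '[[[0,0,0,0],[0,0,0,0],[0,0,0,0],[0,0,-15,0],[0,0,-30,0],[0,0,-35,0],[0,0,-30,0]]]' --hand 100

```text
clock: 62.95
tool_pos: [0.5856, -0.1993, 0.2176]
eef_rot: [0.001, 0.737, 0.676, 0.0]
contact_force: [0.4, -0.8, 0.3]
opening: 0.0852
grip_force: 0.0
```

Emit:
play_rows --deltas '[[[35,0,0,0],[40,0,0,0],[40,-3,0,0],[40,-3,0,0],[40,-4,0,0],[40,-4,0,0],[40,-4,0,0],[40,-4,0,0]]]'

```text
clock: 63.75
tool_pos: [0.5907, 0.1182, 0.2164]
eef_rot: [0.0, 0.737, 0.676, 0.001]
contact_force: [0.8, -0.5, 0.0]
opening: 0.0852
grip_force: 0.0
```

Emit:
play_rows --deltas '[[[40,-4,0,0],[40,-4,0,0],[40,-4,0,0],[40,-4,0,0],[40,-4,0,0],[25,-4,0,0],[0,0,0,0]]]'

```text
clock: 64.45
tool_pos: [0.5846, 0.3496, 0.216]
eef_rot: [-0.002, 0.734, 0.679, 0.002]
contact_force: [-0.4, 1.7, 0.2]
opening: 0.0854
grip_force: 0.0
```

Run:
```python
from h import *
topscan(); i,im=cups(save="w32.png"); st(); print(proj(i,[.585,.367,.062])); ell(i,im,[.585,.367])
u,v=proj(i,[.585,.367,.062]).astype(int)
g=cv2.cvtColor(im,cv2.COLOR_BGR2HSV)[...,2]
for r in range(v-56,v+64,8): print(r,u-60," ".join("%3d"%x for x in g[r,u-60:u+60:6]))
```

```text
blob (412, 254) r11.4 a319 [ 0.421 -0.369] V 108.0
blob (360, 248) r10.7 a267 [ 0.437 -0.203] V 109.0
blob (412, 206) r11.5 a317 [ 0.575 -0.37 ] V 107.0
blob (358, 203) r10.8 a294 [ 0.581 -0.198] V 108.0
t64.5 tcp [0.586  0.3431 0.2158] ytool [ 0.996 -0.085  0.   ] z [ 0. -0. -1.] F [ 0.8 -0.5 -0. ] open 0.0857 grip 0.0 q [-0.76  0.64  0.24  1.79 -0.22  0.73 -0.48]
[271.62342111 196.3772273 ]
ell [274.0, 185.2, 82.2, 87.1, 177.2] box (233, 141, 83, 87) -> [0.5876 0.3758]
140 211 178 173 172 171 173 170 173 171 172 160 123 126 155 165 169 163 174 167 167 176
148 211 174 175 173 173 169 176 167  90  72  80  91  86  71  53  63 176 173 171 175 175
156 211 175 172 178 174 174 175  84 128 117 115 115 115 114 113 101  51 172 173 174 172
164 211 175 173 170 175 170 108 120 116 115 115 115 114 114 113 113 112  72 146 172 173
172 211 172 172 174 172 130 118 116 115 116 114 114 113 113 113 112 111 110  67 118 173
180 211 171 178 174 172 114 115 114 115 114 113 113 114 113 112 111 110 111  83 103 105
188 211 173 170 172 174 116 115 115 114 114 114 113 112 113 112 111 111 111  98 105 103
196 211 172 169 172 173 111 116 115 115 115 114 112 113 112 112 112 111 111  85 105 101
204 211 167 166 176 163 161 115 115 115 113 113 112 112 111 111 111 111 110  93 103 104
212 211 170 169 174 166 176 116 115 114 113 113 112 113 112 111 111 111  78 103 106 103
220 211 173 173 168 176 174 167 155 109 113 113 113 112 111 112 101  92 105 101 106 103
228 211 174 168 174 171 172 166 174 171 174 152 119 120 145 138 104 105 104 105 124 171
236 211 171 174 175 172 171 170 174 169 174 173 171 177 175 170 176 173 172 170 175 169
244 211 170 171 173 171 171 174 175 169 177 171 175 178 167 173 178 170 175 169 172 169
252 211 172 173 174 171 174 169 171 169 175 171 174 176 171 168 177 169 174 175 172 172
```

Cup 4 is mouth down at about (0.588, 0.372). I'll pick it up, carry it −y first, then out to the last bat at (0.690, −0.105), clear of the jars.

Emit:
play_rows --deltas '[[[15,-1,10,0],[14,0,20,0],[0,0,25,0],[0,0,25,0],[0,0,20,0],[0,0,10,0],[0,0,4,0],[0,0,0,0]]]'

```text
clock: 65.35
tool_pos: [0.5881, 0.3713, 0.101]
eef_rot: [0.0, 0.737, 0.675, -0.0]
contact_force: [0.6, 0.1, -0.0]
opening: 0.0856
grip_force: 0.0
```

Emit:
play_rows --deltas '[[[0,0,0,0],[0,0,0,0],[0,0,0,0],[0,0,0,0],[0,0,0,0],[0,0,0,0]]]' --hand 0 --newtons 30

```text
clock: 65.95
tool_pos: [0.5885, 0.372, 0.1028]
eef_rot: [0.0, 0.737, 0.676, 0.001]
contact_force: [-1.2, -1.0, 5.3]
opening: 0.0674
grip_force: 34.3
```

Emit:
play_rows --deltas '[[[0,0,-15,0],[0,0,-30,0],[0,0,-30,0],[0,0,-25,0],[-25,0,0,0],[-38,0,0,0],[-38,0,0,0],[-38,0,0,0]]]'

```text
clock: 66.75
tool_pos: [0.5753, 0.2321, 0.2019]
eef_rot: [0.0, 0.737, 0.676, 0.0]
contact_force: [0.2, -0.4, -2.4]
opening: 0.0668
grip_force: 34.9
```

Emit:
play_rows --deltas '[[[-38,0,0,0],[-38,0,0,0],[-38,0,0,0],[-38,0,0,0],[-38,0,0,0],[-38,0,0,0],[-38,0,0,0],[-38,8,0,0]]]'

```text
clock: 67.55
tool_pos: [0.5559, -0.0716, 0.2017]
eef_rot: [-0.001, 0.737, 0.676, -0.0]
contact_force: [0.0, 0.1, -1.6]
opening: 0.0674
grip_force: 35.0
```

Emit:
play_rows --deltas '[[[-20,25,0,0],[-3,30,0,0],[0,30,0,0],[0,28,0,0],[0,15,0,0],[0,5,0,0],[0,0,0,0]]]'

```text
clock: 68.25
tool_pos: [0.6879, -0.1046, 0.2013]
eef_rot: [-0.0, 0.737, 0.676, -0.0]
contact_force: [-0.2, -0.4, -1.4]
opening: 0.0668
grip_force: 35.0
```

Run:
```python
from h import *
st(); print(tool([.6897,-.1046,.113]))
```

```text
t68.2 tcp [ 0.6879 -0.1046  0.2013] ytool [ 0.996 -0.086 -0.   ] z [-0. -0. -1.] F [-0.2 -0.4 -1.4] open 0.0668 grip 35.0 q [-0.04  0.68  0.19  1.75 -0.18  0.73  0.16]
[ 0.2  1.8 88.3]
```

Emit:
play_rows --deltas '[[[0,1.5,15,0],[0,0,25,0],[0,0,25,0],[0,0,16,0],[0,0,7,0],[0,0,3,0],[0,0,0,0]]]'

```text
clock: 68.95
tool_pos: [0.6896, -0.105, 0.1104]
eef_rot: [0.0, 0.737, 0.676, 0.0]
contact_force: [-0.1, -0.2, -0.8]
opening: 0.0671
grip_force: 34.9
```

Emit:
play_rows --deltas '[[[0,0,1,0],[0,0,0,0]]]'

```text
clock: 69.15
tool_pos: [0.69, -0.1049, 0.1102]
eef_rot: [0.001, 0.737, 0.676, 0.001]
contact_force: [0.4, -0.5, -2.1]
opening: 0.0672
grip_force: 34.9
```

Emit:
play_rows --deltas '[[[0,0,0.7,0],[0,0,0,0]]]'

```text
clock: 69.35
tool_pos: [0.6896, -0.1048, 0.1089]
eef_rot: [0.0, 0.737, 0.676, 0.0]
contact_force: [-0.0, 0.6, -1.8]
opening: 0.0671
grip_force: 35.0
```

Emit:
play_rows --deltas '[[[0,0,0.7,0],[0,0,0,0]]]'

```text
clock: 69.55
tool_pos: [0.6896, -0.1049, 0.1088]
eef_rot: [0.0, 0.737, 0.676, 0.0]
contact_force: [-2.1, 1.0, 5.2]
opening: 0.0675
grip_force: 35.5
```

Emit:
play_rows --deltas '[[[0,0,0,0],[0,0,0,0],[0,0,0,0],[0,0,-15,0],[0,0,-30,0],[0,0,-40,0],[0,0,-40,0],[0,0,-40,0]]]' --hand 100

```text
clock: 70.35
tool_pos: [0.6893, -0.1049, 0.2754]
eef_rot: [0.0, 0.737, 0.676, 0.0]
contact_force: [-0.3, -0.4, 0.2]
opening: 0.0855
grip_force: 0.0
```

Emit:
play_rows --deltas '[[[30,-20,0,0],[40,-20,0,0],[40,-20,0,0],[40,-20,0,0],[40,-20,0,0],[40,-10,0,0],[30,0,0,0],[0,0,0,0]]]'

```text
clock: 71.15
tool_pos: [0.6019, 0.1709, 0.2739]
eef_rot: [-0.001, 0.734, 0.679, 0.002]
contact_force: [-0.5, 0.6, 0.1]
opening: 0.0857
grip_force: 0.0
```

Run:
```python
from h import *
topscan(); st()
a=cv2.imread("pics/top0.png"); i=ctrl.camera_info("top"); b=ctrl.read_camera("top")[:,:,::-1]
h=cv2.cvtColor(np.ascontiguousarray(b),cv2.COLOR_BGR2HSV)
for n,p in (("jar1",(254,167)),("jar2",(283,164))):
    d=np.abs(a[p[1]-12:p[1]+12,p[0]-12:p[0]+12].astype(int)-b[p[1]-12:p[1]+12,p[0]-12:p[0]+12]).mean(); print(n,d)
for p in [(.4218,-.3685),(.438,-.2074),(.5854,-.2005),(.6897,-.1046)]:
    u,v=proj(i,[*p,.068]).astype(int); print(p,(u,v),h[v-14:v+15:4,u,2],h[v,u-14:u+15:4,2])
```

```text
blob (412, 254) r11.3 a323 [ 0.421 -0.369] V 107.0
blob (360, 248) r10.1 a269 [ 0.438 -0.203] V 75.0
blob (412, 206) r11.4 a324 [ 0.574 -0.371] V 106.0
blob (358, 202) r10.5 a287 [ 0.582 -0.196] V 74.0
blob (328, 170) r10.4 a286 [ 0.685 -0.101] V 106.0
t71.2 tcp [0.6022 0.1671 0.2738] ytool [ 0.997 -0.081  0.001] z [ 0.001  0.002 -1.   ] F [-0.4 -1.  -0.5] open 0.0853 grip 0.0 q [-0.49  0.51  0.21  1.88 -0.15  0.77 -0.28]
jar1 35.898148148148145
jar2 20.035300925925927
(0.4218, -0.3685) (np.int64(412), np.int64(253)) [137 107 107 106 107 108 109 186] [170  62 106 107 106 106 105 126]
(0.438, -0.2074) (np.int64(361), np.int64(247)) [125  94  75  75  74  77  80 125] [162  65  75  73  74  75  97 122]
(0.5854, -0.2005) (np.int64(359), np.int64(200)) [167 117  73  73  74  75  72 144] [172  94  96  72  73  74 100 124]
(0.6897, -0.1046) (np.int64(329), np.int64(167)) [160 151  94 106 106 107 103 115] [182 119 106 104 103 104  98 124]
```

```bash
ls pics/top_*
python3 - <<'E'
from h import *
import glob
for f in ["pics/top0.png"]+sorted(glob.glob("pics/top_*.png")):
    h=cv2.cvtColor(cv2.imread(f),cv2.COLOR_BGR2HSV)
    m=((h[...,2]>150)&(h[...,1]<45)).astype(np.uint8); w=np.zeros_like(m); w[150:185,240:298]=1; m*=w
    print(f,[tuple(round(v) for v in (*cv2.minEnclosingCircle(c)[0],cv2.contourArea(c))) for c in cv2.findContours(m,0,2)[0] if cv2.contourArea(c)>60])
E
```

```text
pics/top_28.png
pics/top_46.png
pics/top_64.png
pics/top_71.png
pics/top0.png [(253, 166, 106)]
pics/top_28.png []
pics/top_46.png [(252, 166, 212), (282, 163, 121)]
pics/top_64.png [(252, 168, 96)]
pics/top_71.png [(252, 166, 91)]
```

Emit:
play_rows --deltas '[[[40,-40,0,0],[40,-40,0,0],[40,-20,0,0],[40,0,0,0],[30,0,0,0],[0,0,0,0],[0,0,0,0]]]'

```text
clock: 71.95
tool_pos: [0.5284, 0.3501, 0.273]
eef_rot: [0.001, 0.738, 0.675, -0.0]
contact_force: [0.5, -0.7, -0.0]
opening: 0.0856
grip_force: 0.0
```

Run:
```python
from h import *
topscan(); st(); b=np.ascontiguousarray(ctrl.read_camera("top")[:,:,::-1])
h=cv2.cvtColor(b,cv2.COLOR_BGR2HSV); m=((h[...,2]>140)&(h[...,1]<45)).astype(np.uint8); w=np.zeros_like(m); w[150:185,240:298]=1; m*=w
print([tuple(round(v) for v in (*cv2.minEnclosingCircle(c)[0],cv2.contourArea(c))) for c in cv2.findContours(m,0,2)[0] if cv2.contourArea(c)>60])
```

```text
blob (412, 254) r11.3 a322 [ 0.421 -0.369] V 105.0
blob (360, 247) r10.4 a285 [ 0.438 -0.204] V 75.0
blob (412, 206) r11.5 a324 [ 0.575 -0.37 ] V 104.0
blob (357, 202) r10.4 a279 [ 0.583 -0.195] V 73.0
blob (328, 169) r10.8 a293 [ 0.687 -0.102] V 75.0
t72.0 tcp [0.5286 0.3489 0.273 ] ytool [ 0.996 -0.09   0.   ] z [ 0.    -0.002 -1.   ] F [-0.8 -0.4 -0.9] open 0.0854 grip 0.0 q [-0.81  0.52  0.21  1.86 -0.15  0.78 -0.6 ]
[(270, 180, 348)]
```

```bash
python3 -c "
from bench import ctrl
print(ctrl.job_done())"
```

```text
the job is handed in; nothing more can be done
None
```

All four clay cups now stand mouth down, each on its own bat and within about 6 mm of its centre; the dry cup has not moved, the jars look undisturbed as far as the top camera shows, and I have handed the job in at about 72 s.

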